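# Strip the rinse pump's covers for washing

## Robot

A 7-joint arm with a two-finger parallel gripper is mounted at the origin on the work surface. World frame = base frame: x ahead of the robot, y to its left, z up, the work surface at z = 0. Lengths are in m, angles in rad, forces in N, time in s.
With the tool pointing down it reaches from about 0.4 to 0.85 m from the base axis. Payload 10.4 kg.
Tool frame: the origin (TCP) lies on the centre line of the jaws, within the pads' length; the fingertips stand 8 mm ahead of it and the grasp point (between the pads) lies 11 mm behind it (r.finger_overhang is the distance from the TCP to the fingertips, in m); z points along the fingers, y is the line along which they close (so a half turn about z gives the same grasp; the last joint's range is limited). The gripper opens to 87 mm and grips with 3 to 60 N. Pads are 19 mm wide; open, the fingers measure 117 mm over their backs; the gripper's body (75 mm by 190 mm) begins 51 mm behind the grasp point.
Start: joints at [-1.228, 0.332, -0.065, 1.46, 0.022, 1.35, -0.088], TCP at [0.224, 0.584, 0.231] pointing down, gripper open.
Joint ranges: [-2.6, 2.6], [-0.5, 2.12], [-1.47, 1.34], [0.16, 2.42], [-1.27, 4.41], [0.06, 2.06], [-2.6, 2.6]. Speed limits (rad/s): [2.22, 2.22, 2.79, 2.79, 3.14, 3.14, 3.14].

## Interface

Orientations are given as a unit quaternion [x, y, z, w].
In Python, from bench import r, vision gives the robot as it stands.
- The arm moves only by the tool drive_tool, never from a script. Its argument "series" is a list of rows, each a list of 2 entries, a list of its own where there are three numbers: the shift along the world's x, y, z in cm, then the turn about the world's z in degrees. A call has exactly 10 rows; each row shifts and turns the commanded pose from where the row before left it; what a row does not reach is not made up. A row lasts 1/8 s, in which the tool goes at most 62.5 mm and 10.7 degrees, less where a joint would pass 70% of its speed; a pose out of reach is approached as far as the arm can. A call with a gripper value outside its range is refused whole. "hand" is the closure, from 0 (fully open) to 1 (shut), set as the call begins (left out, the last holds). The fingers move at their own pace and stop on an object; "newtons" is the grip in N (left out, the last holds). Time passes only in rows, so rows that do not move let the fingers close, or fill a call up. It gives the time, the measured TCP pose, the force, the opening and the grip force at its end, in the units of the state.
- r.read_state(): the state, without advancing time (a new reading comes with each control period).
- vision.camera(name): name is "side" or "top" or "wrist"; returns a dict with "color" (420x560x3 uint8, red, green, blue), "intrinsics" (3x3 intrinsics, pixels), "R" (3x3) and "t" (3): a world point X has camera coordinates R X + t; the wrist camera has in their place "mount" (4x4, takes a point from camera to tool coordinates, whose origin is the TCP and whose axes are the flange's). Camera axes: x right, y down, z forward; pixel columns grow to the right and rows downward; lengths in m; the calibration is good to about 2 mm. A picture is of the moment at which its call begins: read the wrist's pose just before it. There is no depth.
- r.close_job(): hands the job in; it is judged then, once.
The state is a dict: "time": time; "joint_positions": joint angles; "joint_vel": joint speeds; "joint_torque": joint torques, N m; "ee_pos": TCP position; "eef_rot": TCP orientation; "ft_force": force on the tool from outside, world axes, zero at the start; "torque": the same for the moment, N m; "width": finger opening in m; "grip_force": force on a finger pad.
Only numpy, scipy, OpenCV 4.12 (cv2) and the standard library are available. Lean on these libraries where they do the work, as an engineer would, in place of code of your own. Each camera call takes 0.05 s, during which the arm holds its last target. There are 200 camera calls.

## Task

Take the hooked pick from its mat and pry every spring clip off the pump's studs with it (do not touch a seated clip with the gripper), getting all the clips into the drip tray beside the pump. Once all the clips are off, lift both covers off the studs and stand each one upright on one of its short ends on the slatted drainer, and see that the pick is back lying on its mat at the end. Leave the small carton, the jar and the bowl alone.

Things in the scene. Friction and masses are not known exactly. Their poses are not given: they have to be found in the camera images.
- pump: twin-head pump, fixed to the table; origin on the table under the middle of the pump, x across it, y along it, z up. Grey housing 46 mm wide, 190 mm long, 46 mm high; a small dark motor on its +x side, to x = 85 mm. Four steel studs, 17 mm thick, in a row at x = 0, y = +59, +21, -21, -59 mm; tops 80 mm above the table; groove with 11 mm neck 66 to 72.5 mm above the table
- tray_center (a point): middle of the inner floor of the white open drip tray on the pump's -x side, 4 mm above the table, 85 mm from the stud line; axes as the pump's. Inside 116 mm (x) by 200 mm (y); wall tops 18 mm above the table. Its inner edge lies under the covers' edge, so a clip drawn over that edge falls into it
- stud1 (a point): axis of stud 1 at the lower edge of its groove, level with the covers' top faces, 66 mm above the table; axes as the pump's
- stud2 (a point): axis of stud 2 at the lower edge of its groove, level with the covers' top faces, 66 mm above the table; axes as the pump's
- stud3 (a point): axis of stud 3 at the lower edge of its groove, level with the covers' top faces, 66 mm above the table; axes as the pump's
- stud4 (a point): axis of stud 4 at the lower edge of its groove, level with the covers' top faces, 66 mm above the table; axes as the pump's
- clip1_center (a point): dark steel E-shaped spring clip, level, 5 mm thick, 26 mm wide, seated in the groove of stud 1, resting on its cover. This point is on the stud's axis, half-way up the clip. +x: its pull-off direction (z up), within 0.25 rad of the pump's -x. Two sprung jaws reach 8 mm to -x round the neck; back bar at x = 6 to 11 mm. May be absent (None): that stud has no clip
- clip2_center (a point): dark steel E-shaped spring clip, level, 5 mm thick, 26 mm wide, seated in the groove of stud 2, resting on its cover. This point is on the stud's axis, half-way up the clip. +x: its pull-off direction (z up), within 0.25 rad of the pump's -x. Two sprung jaws reach 8 mm to -x round the neck; back bar at x = 6 to 11 mm. May be absent (None): that stud has no clip
- clip3_center (a point): dark steel E-shaped spring clip, level, 5 mm thick, 26 mm wide, seated in the groove of stud 3, resting on its cover. This point is on the stud's axis, half-way up the clip. +x: its pull-off direction (z up), within 0.25 rad of the pump's -x. Two sprung jaws reach 8 mm to -x round the neck; back bar at x = 6 to 11 mm. May be absent (None): that stud has no clip
- clip4_center (a point): dark steel E-shaped spring clip, level, 5 mm thick, 26 mm wide, seated in the groove of stud 4, resting on its cover. This point is on the stud's axis, half-way up the clip. +x: its pull-off direction (z up), within 0.25 rad of the pump's -x. Two sprung jaws reach 8 mm to -x round the neck; back bar at x = 6 to 11 mm. May be absent (None): that stud has no clip
- clip1_eye (a point): centre of clip 1's pry eye, 17 mm along +x from clip1_center: a window open from above, 12 mm (x) by 13 mm (y). Its outer bar, 4 mm thick, begins 6 mm further along +x. Drawn along +x by that bar the jaws spread and the clip snaps off at about 7 to 10 N after 2 to 6 mm; it then follows the hook over the cover and falls past the cover's edge, 32 mm from the stud line
- clip2_eye (a point): centre of clip 2's pry eye, 17 mm along +x from clip2_center: a window open from above, 12 mm (x) by 13 mm (y). Its outer bar, 4 mm thick, begins 6 mm further along +x. Drawn along +x by that bar the jaws spread and the clip snaps off at about 7 to 10 N after 2 to 6 mm; it then follows the hook over the cover and falls past the cover's edge, 32 mm from the stud line
- clip3_eye (a point): centre of clip 3's pry eye, 17 mm along +x from clip3_center: a window open from above, 12 mm (x) by 13 mm (y). Its outer bar, 4 mm thick, begins 6 mm further along +x. Drawn along +x by that bar the jaws spread and the clip snaps off at about 7 to 10 N after 2 to 6 mm; it then follows the hook over the cover and falls past the cover's edge, 32 mm from the stud line
- clip4_eye (a point): centre of clip 4's pry eye, 17 mm along +x from clip4_center: a window open from above, 12 mm (x) by 13 mm (y). Its outer bar, 4 mm thick, begins 6 mm further along +x. Drawn along +x by that bar the jaws spread and the clip snaps off at about 7 to 10 N after 2 to 6 mm; it then follows the hook over the cover and falls past the cover's edge, 32 mm from the stud line
- cover1_center (a point): centre of cover 1, a loose flat aluminium plate 64 mm (x) by 96 mm (y) by 20 mm thick (z), about 220 g, with two 20 mm square holes for studs 1 and 2. At first it lies level on the housing over its +y half, its own +y pointing to the pump's +y, faces 46 and 66 mm above the table, overhanging the housing by 9 mm on each long side. Without clips it lifts straight up, clear of the studs after 34 mm
- cover2_center (a point): centre of cover 2, a loose flat aluminium plate 64 mm (x) by 96 mm (y) by 20 mm thick (z), about 220 g, with two 20 mm square holes for studs 3 and 4. At first it lies level on the housing over its -y half, its own +y pointing to the pump's -y, faces 46 and 66 mm above the table, overhanging the housing by 9 mm on each long side. Without clips it lifts straight up, clear of the studs after 34 mm
- cover1_end (a point): middle plane of cover 1, 11 mm from its +y short end (37 mm from its centre), which is the end away from the other cover. Its last 28 mm there are solid and free of studs and can be gripped across the 64 mm width, from above or tilted. The cover stands by itself on a short end (64 by 20 mm)
- cover2_end (a point): middle plane of cover 2, 11 mm from its +y short end (37 mm from its centre), which is the end away from the other cover. Its last 28 mm there are solid and free of studs and can be gripped across the 64 mm width, from above or tilted. The cover stands by itself on a short end (64 by 20 mm)
- pick_grip (a point): middle of the pick's handle, half-way up: a flat-sided grey bar 84 mm long (x), 18 mm wide (y), 22 mm high (z), lying on its flat underside, z up. A 4 mm steel wire shank leaves its +x end 6 mm above this point (shank's underside 4 mm above it) and at x = 85 mm bends straight down as the hook, whose tip is 9 mm below this point (2 mm above what the handle lies on). 90 g
- mat: black rubber mat for the pick, 200 mm (x) by 120 mm (y), 3 mm thick, fixed to the table; origin at the middle of its underside
- drainer_top (a point): middle of the top of the white slatted drainer, 25 mm above the table, 160 mm (x) by 180 mm (y), level and fixed; it may be treated as a flat top
- swab_carton_top (a point): middle of the top of the small cardboard carton (50 by 75 mm, 40 mm high); not to be disturbed
- pill_jar_top (a point): top of the small brown jar (50 mm diameter, 60 mm high); not to be disturbed
- steel_bowl_rim (a point): centre of the mouth of the steel bowl (90 mm diameter, 35 mm high); not to be disturbed

How it is judged:
By the outcome, as a careful person would: the job done as asked, in the order asked, and still so for the second after the job is handed in, with the robot touching nothing.
Of clip1, clip2, clip3, clip4 only 3 to 4 are there at a start; the rules pass over those that are not, and their reading is None.
At some moment in a run one of pick may be knocked a few centimetres aside while the robot is not near it.
It also fails if it takes over 192 s, if anything falls off the work surface, if the arm or the gripper's body presses on something with over 40 N, if the wrist force passes 120 N, or if a joint passes its speed limit or range.

## Working session

There is one attempt and no reset: what is moved stays moved. The work goes in short steps, Python scripts to look and compute and a tool call to move; the robot and the scene stay as the last step left them, time stands still between calls to the robot, and variables do not carry over. Pictures are saved under pics/ and viewed, at most 14 in all, crops included, and the job is handed in when it is done.

Besides the shell and the picture viewer there is one more tool, called after "Emit:" as name(argument=value, ...) on one line, values as JSON. drive_tool: Moves the arm, as the interface text tells. Its arguments: {"type":"object","properties":{"series":{"type":"array"},"hand":{"type":"number"},"newtons":{"type":"number"}},"required":["series"]}

```bash
ls; mkdir -p pics
python3 - <<'E'
from bench import r, vision
import cv2,numpy as np
s=r.read_state();print(s, r.finger_overhang)
for n in("top","side"):
    c=vision.camera(n);cv2.imwrite(f"pics/{n}0.png",c["color"][:,:,::-1]);print(n,c["intrinsics"],c["R"],c["t"])
    np.savez(f"{n}.npz",**c)
c=vision.camera("wrist");print(c["mount"],c["intrinsics"])
E
```

```text
pics
{'time': 0.0, 'joint_positions': array([-1.22760944,  0.33288422, -0.06471065,  1.46095295,  0.02158133,
        1.34990794, -0.0884704 ]), 'joint_vel': array([-5.31395538e-04,  1.56742146e-03, -1.51829668e-03,  3.19347120e-04,
       -2.54092791e-04, -1.12530266e-06, -2.29969783e-04]), 'joint_torque': array([-4.57750575e-04, -6.23253107e+01,  2.40915368e-02, -3.89889729e+01,
       -6.14590268e-02,  3.98309750e-02,  1.74152565e-04]), 'ee_pos': array([0.22340845, 0.58329333, 0.22974069]), 'eef_rot': array([ 1.81847542e-01,  9.83326467e-01, -7.20596078e-04, -1.09578504e-04]), 'ft_force': array([ 0.6252207 , -0.13282364, -1.15900541]), 'torque': array([-0.00674459, -0.0056403 ,  0.02370309]), 'grip_force': 0.0, 'width': 0.08701524793772415} 0.008
top [[498.44522932   0.         283.30040445]
 [  0.         498.44522932 202.52845384]
 [  0.           0.           1.        ]] [[ 9.24783224e-03 -9.99957220e-01  1.89244704e-04]
 [-9.91939910e-01 -9.19760313e-03 -1.26374918e-01]
 [ 1.26371253e-01  9.80974669e-04 -9.91982532e-01]] [0.01708909 0.54484269 1.25814321]
side [[516.88580154   0.         285.75846776]
 [  0.         516.88580154 212.27171062]
 [  0.           0.           1.        ]] [[-0.86219523 -0.50643526  0.01194644]
 [-0.38651089  0.6424164  -0.66174806]
 [ 0.32745796 -0.57517345 -0.7496311 ]] [0.48272549 0.27099201 0.90645977]
[[ 9.95268845e-05 -9.54203298e-01 -2.99158914e-01  8.23400118e-02]
 [ 9.99999965e-01  1.68871607e-04 -2.05947276e-04  1.87101628e-03]
 [ 2.47035017e-04 -2.99158883e-01  9.54203281e-01 -1.54657100e-01]
 [ 0.00000000e+00  0.00000000e+00  0.00000000e+00  1.00000000e+00]] [[338.62093066   0.         279.61844343]
 [  0.         338.62093066 205.19911431]
 [  0.           0.           1.        ]]
```

View pics/top0.png

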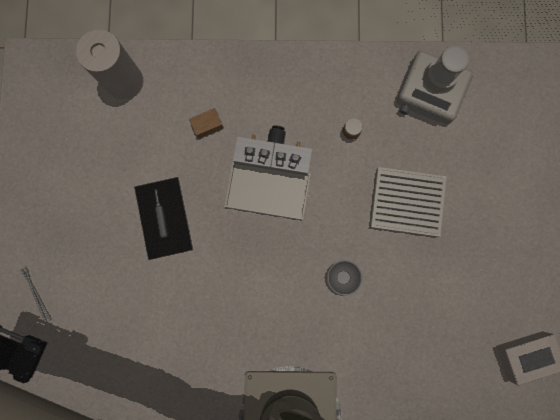

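View pics/side0.png

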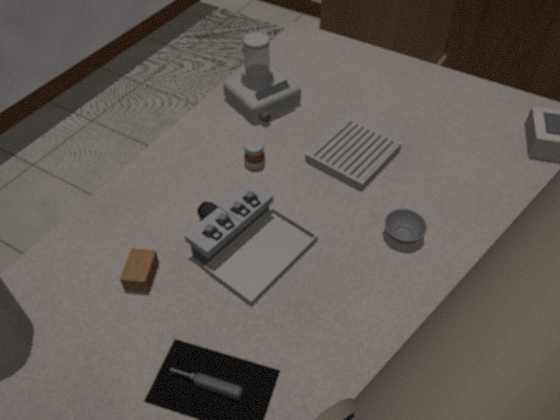

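The top view shows the pick on its mat at (160,215) with the hook up. The pump is at (272,152) with clips on all four studs, the tray is below it, and the drainer is at (409,203). The side view agrees with this.

```bash
cat > h.py <<'E'
from bench import r, vision
import cv2,numpy as np
from scipy.spatial.transform import Rotation as Ro
def grab(n,name=None):
    s=r.read_state();c=vision.camera(n)
    if n=="wrist":
        T=np.eye(4);T[:3,:3]=Ro.from_quat(s["eef_rot"]).as_matrix();T[:3,3]=s["ee_pos"]
        M=T@c["mount"];c["Rw"]=M[:3,:3];c["o"]=M[:3,3]
    else:
        c["Rw"]=c["R"].T;c["o"]=-c["R"].T@c["t"]
    if name: cv2.imwrite(f"pics/{name}.png",c["color"][:,:,::-1])
    return c
def cast(c,uv,z):
    uv=np.atleast_2d(uv).astype(float)
    d=np.c_[uv,np.ones(len(uv))]@np.linalg.inv(c["intrinsics"]).T@c["Rw"].T
    return c["o"]+d*((z-c["o"][2])/d[:,2])[:,None]
def proj(c,X):
    q=(np.atleast_2d(X)-c["o"])@c["Rw"]@c["intrinsics"].T
    return q[:,:2]/q[:,2:]
def blobs(m,amin=20):
    n,l,s,ce=cv2.connectedComponentsWithStats(m.astype(np.uint8))
    return [(l==i,s[i],ce[i]) for i in range(1,n) if s[i,4]>=amin]
def rect(m):
    cs,_=cv2.findContours(m.astype(np.uint8),cv2.RETR_EXTERNAL,cv2.CHAIN_APPROX_NONE)
    return cv2.minAreaRect(max(cs,key=cv2.contourArea))
def tooly():
    return Ro.from_quat(r.read_state()["eef_rot"]).as_matrix()[:,1]
E
python3 - <<'E'
from h import *
c=grab("top")
for n,p,z in [("pickh",(161,220),.014),("picktip",(156,191),.014),("mat",(163,218),.003),("pumptopL",(250,154),.08),("pumptopR",(295,160),.08),("drain",(409,203),.025),("traymid",(267,190),.004)]:
    print(n,cast(c,p,z).round(3)[0])
print(Ro.from_quat(r.read_state()["eef_rot"]).as_matrix().round(3))
E
```

```text
pickh [0.498 0.343 0.014]
picktip [0.575 0.359 0.014]
mat [0.504 0.34  0.003]
pumptopL [0.662 0.108 0.08 ]
pumptopR [ 0.648 -0.006  0.08 ]
drain [ 0.548 -0.306  0.025]
traymid [0.582 0.066 0.004]
[[-0.934  0.358 -0.   ]
 [ 0.358  0.934 -0.001]
 [-0.    -0.001 -1.   ]]
```

Emit:
drive_tool(series=[[[3.5,-3,0],4],[[3.5,-3,0],4],[[3.5,-3,0],4],[[3.5,-3,0],4],[[3.5,-3,0],4],[[3.5,-3,0],4],[[3.5,-3,0],4],[[2,-3,0],4],[[0,0,0],0],[[0,0,0],0]], hand=0)

```text
time: 1.45
ee_pos: [0.488, 0.3443, 0.2305]
eef_rot: [-0.096, 0.995, 0.0, -0.0]
ft_force: [-0.5, 0.3, 0.4]
width: 0.0869
grip_force: 0.0
```

Run:
```python
from h import *
c=grab("wrist","w1");np.savez("w1.npz",**c)
```

```text
(no output)
```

View pics/w1.png

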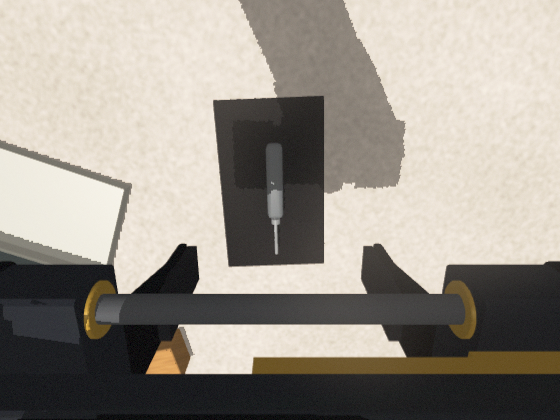

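The wrist view shows the handle running from (274,143) to (275,220), with the shank continuing down to (276,254).

```bash
cat >> h.py <<'E'
def pick(c,win):
    # handle + shank on the black mat; win=(u0,v0,u1,v1)
    g=cv2.cvtColor(c["color"],cv2.COLOR_RGB2GRAY)
    m=np.zeros(g.shape,bool);u0,v0,u1,v1=win;m[v0:v1,u0:u1]=g[v0:v1,u0:u1]>60
    b=max(blobs(m),key=lambda t:t[1][4]);v,u=np.nonzero(b[0])
    w=np.array([(y,u[v==y].mean(),np.ptp(u[v==y])+1) for y in np.unique(v)])
    return w
E
python3 - <<'E'
from h import *
c=dict(np.load("w1.npz"))
w=pick(c,(240,110,318,262))
print(w[::6].round(1),w[-1])
h=w[w[:,2]>9]
print(h[0],h[-1])
A=cast(c,h[0,1::-1],.025)[0];B=cast(c,h[-1,1::-1],.02)[0];C=cast(c,w[-1,1::-1],.02)[0]
print(A,B,C,np.degrees(np.arctan2(*(B-A)[1::-1])),np.degrees(np.arctan2(*(C-A)[1::-1])),np.linalg.norm((B-A)[:2]),(A+B)/2)
print(r.read_state()["ee_pos"], tooly())
E
```

```text
[[143.  273.5   8. ]
 [149.  273.5  16. ]
 [155.  273.5  16. ]
 [161.  273.5  16. ]
 [167.  273.5  16. ]
 [173.  274.   17. ]
 [179.  274.5  16. ]
 [185.  274.5  16. ]
 [191.  274.5  16. ]
 [197.  274.5  16. ]
 [203.  274.5  16. ]
 [209.  274.5  16. ]
 [215.  275.   15. ]
 [221.  275.5  10. ]
 [227.  275.5   4. ]
 [233.  275.5   4. ]
 [239.  275.5   4. ]
 [245.  276.    5. ]
 [251.  276.    5. ]] [254.  276.5   4. ]
[144.  273.5  12. ] [223.  275.5  10. ]
[0.45331697 0.33254212 0.025     ] [0.54193712 0.35159465 0.02      ] [0.58009147 0.36010167 0.02      ] 12.133385622094488 12.264719670548212 0.09064507099307544 [0.49762705 0.34206839 0.0225    ]
[0.48764507 0.34483615 0.23045977] [-1.92616981e-01  9.81273829e-01  6.09160049e-04]
```

Emit:
drive_tool(series=[[[2.4,-3.7,0],-2],[[2.4,-3.7,0],-2],[[2.4,-3.7,0],-2],[[2.4,-3.7,0],-2],[[2.4,-3.7,-2],-2],[[2.4,-3.7,-2],-2],[[2.4,-3.7,-2],-2],[[1.8,-3.6,-2],-2],[[0,0,0],-2],[[0,0,0],0]])

```text
time: 2.75
ee_pos: [0.6743, 0.0507, 0.1505]
eef_rot: [0.06, 0.998, 0.0, -0.0]
ft_force: [-0.1, 0.4, -0.5]
width: 0.0869
grip_force: 0.0
```

Run:
```python
from h import *
c=grab("wrist","w2");np.savez("w2.npz",**c)
```

```text
(no output)
```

View pics/w2.png

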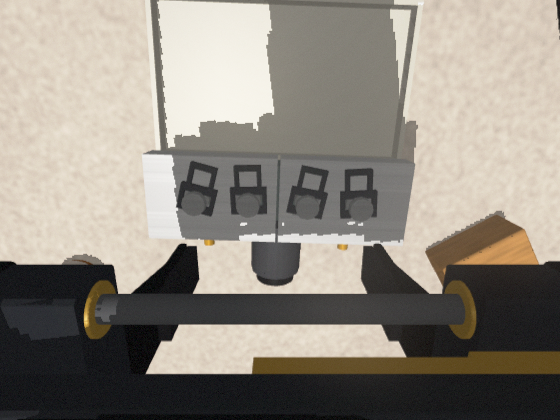

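The view shows four clips with eyes near (200,174), (248,177), (313,180) and (358,182). The left one is stud 4 and the right one is stud 1. The cover outline is also clear.

Run:
```python
from h import *
c=dict(np.load("w2.npz"))
g=cv2.cvtColor(c["color"],cv2.COLOR_RGB2GRAY)
x=cv2.resize(c["color"][145:250,130:425,::-1],None,fx=2.7,fy=2.7,interpolation=cv2.INTER_CUBIC);cv2.imwrite("pics/w2z.png",x)
m=np.zeros(g.shape,bool);m[158:222,165:400]=g[158:222,165:400]<62
cs,hi=cv2.findContours(m.astype(np.uint8),cv2.RETR_CCOMP,cv2.CHAIN_APPROX_NONE)
for k,h in zip(cs,hi[0]):
    a=cv2.contourArea(k)
    if a<60: continue
    rc=cv2.minAreaRect(k);print("hole" if h[3]>=0 else "outer",a,np.round(rc[0],1),np.round(rc[1],1),round(rc[2],1),cast(c,rc[0],.071)[0].round(4))
# studs tops (z=.08)
for p in [(194,204),(248,205),(308,206),(361,209)]: print(p,cast(c,p,.08)[0].round(4))
# cover corners z .066
for p in [(145,153),(412,161),(404,242),(148,238)]: print(p,cast(c,p,.066)[0].round(4))
```

```text
outer 919.0 [358. 193.] [48. 36.] 90.0 [0.6637 0.1104 0.071 ]
hole 306.0 [358.5 182.5] [19. 17.] 0.0 [0.656  0.1111 0.071 ]
outer 907.0 [308.8 191.1] [36.1 48. ] 11.3 [0.6581 0.0755 0.071 ]
hole 323.0 [311.5 181.1] [19.8 18.1] 12.5 [0.651  0.0781 0.071 ]
outer 910.5 [247.5 189.4] [48.7 35.3] 86.2 [0.6516 0.0322 0.071 ]
hole 326.0 [247.5 178.5] [21. 17.] -0.0 [0.6437 0.0333 0.071 ]
outer 966.5 [198.7 187.6] [37.1 48.3] 14.0 [ 0.6461 -0.0022  0.071 ]
hole 306.0 [201.2 177.7] [20.1 17.2] 14.0 [0.6392 0.0009 0.071 ]
(194, 204) [ 0.6553 -0.0052  0.08  ]
(248, 205) [0.6605 0.032  0.08  ]
(308, 206) [0.6663 0.0734 0.08  ]
(361, 209) [0.6729 0.11   0.08  ]
(145, 153) [ 0.618  -0.0364  0.066 ]
(412, 161) [0.6462 0.1508 0.066 ]
(404, 242) [0.7084 0.1445 0.066 ]
(148, 238) [ 0.6817 -0.0495  0.066 ]
```

View pics/w2z.png

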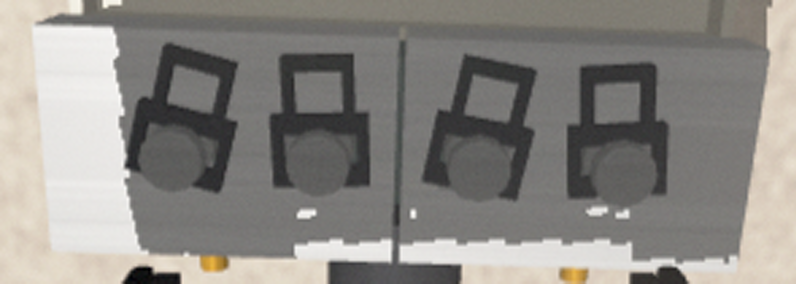

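Emit:
drive_tool(series=[[[-2,3.2,0.5],2],[[-2,3.2,0.5],2],[[-2,3.2,0],2],[[-2,3.2,0],2],[[-2,3.2,0],2],[[-2,3.2,0],2],[[-2,3.2,0],2],[[-2,3.2,0],2],[[-2,3.4,0],3],[[0,0,0],0]])

```text
time: 4.05
ee_pos: [0.4911, 0.3439, 0.1614]
eef_rot: [-0.11, 0.994, 0.001, 0.0]
ft_force: [0.2, -0.2, -0.7]
width: 0.0869
grip_force: 0.0
```

Run:
```python
from h import *
c=grab("wrist","w3");np.savez("w3.npz",**c)
P=proj(c,[[.4534,.3325,.025],[.5419,.3516,.02]]);print(P)
w=pick(c,(240,90,318,250));print(w[::8].round(1));print(r.read_state()["ee_pos"],tooly())
```

```text
[[274.15105046 150.41516181]
 [273.98748485 245.04973309]]
[[149.  274.   11. ]
 [157.  274.   21. ]
 [165.  274.   19. ]
 [173.  274.   19. ]
 [181.  273.5  20. ]
 [189.  274.   19. ]
 [197.  274.   19. ]
 [205.  274.   19. ]
 [213.  274.   19. ]
 [221.  273.5  20. ]
 [229.  273.5  20. ]
 [237.  274.   17. ]
 [245.  274.   11. ]]
[0.4927324  0.34156803 0.16136816] [-0.21412838  0.97680447  0.00143608]
```

Emit:
drive_tool(series=[[[0.2,0,-2.4],0],[[0,0,-2.4],0],[[0,0,-2.4],0],[[0,0,-2.4],0],[[0,0,-2.4],0],[[0,0,-1.2],0],[[0,0,-1],0],[[0,0,-0.6],0],[[0,0,0],0],[[0,0,0],0]])

```text
time: 5.35
ee_pos: [0.4968, 0.339, 0.0132]
eef_rot: [-0.105, 0.994, 0.0, 0.0]
ft_force: [-0.0, -0.8, 0.6]
width: 0.087
grip_force: 0.0
```

```bash
python3 -c "
from h import *
s=r.read_state();print(s['ee_pos'],s['ft_force'])"
```

```text
[0.49684538 0.33895485 0.01315326] [-0.04082833 -0.83032156  0.64485557]
```

Emit:
drive_tool(series=[[[0,0,0],0],[[0,0,0],0],[[0,0,0],0],[[0,0,0],0],[[0,0,0],0],[[0,0,0],0],[[0,0,0],0],[[0,0,0],0],[[0,0,0],0],[[0,0,0],0]], hand=1, newtons=40)

```text
time: 6.6
ee_pos: [0.4965, 0.3387, 0.0126]
eef_rot: [-0.105, 0.994, 0.0, -0.0]
ft_force: [-1.5, 0.5, -0.1]
width: 0.0178
grip_force: 40.0
```

Emit:
drive_tool(series=[[[0,0,1],0],[[0,0,2],0],[[0,0,2],0],[[0,0,2],0],[[0,0,2],0],[[0,0,2],0],[[0,0,2],0],[[0,0,1],0],[[0,0,0],0],[[0,0,0],0]])

```text
time: 7.85
ee_pos: [0.4962, 0.3384, 0.152]
eef_rot: [-0.105, 0.994, -0.0, -0.0]
ft_force: [-0.2, -0.9, -1.0]
width: 0.0177
grip_force: 40.0
```

Run:
```python
from h import *
for i in range(4): 
    s=r.read_state();c=grab("wrist");print(s["time"],s["ee_pos"].round(4),tooly().round(4),s["width"],s["joint_positions"].round(4))
cv2.imwrite("pics/w4.png",c["color"][:,:,::-1]);np.savez("w4.npz",**c)
cv2.imwrite("pics/s4.png",grab("side")["color"][:,:,::-1])
```

```text
7.85 [0.4962 0.3384 0.152 ] [-2.086e-01  9.780e-01 -5.000e-04] 0.01767148771946197 [-0.7417  0.3307  0.0822  1.6335 -0.0289  1.1796  1.1281]
7.9 [0.4962 0.3384 0.1518] [-2.087e-01  9.780e-01 -6.000e-04] 0.017717612951007173 [-0.7416  0.3309  0.0821  1.6336 -0.0289  1.1796  1.1281]
7.95 [0.4961 0.3384 0.1517] [-2.086e-01  9.780e-01 -5.000e-04] 0.017614726414056005 [-0.7417  0.3311  0.0821  1.6335 -0.0289  1.1797  1.1281]
8.0 [0.4962 0.3384 0.1518] [-2.087e-01  9.780e-01 -5.000e-04] 0.017793778692498517 [-0.7416  0.331   0.0822  1.6333 -0.0289  1.1797  1.1281]
```

View pics/w4.png

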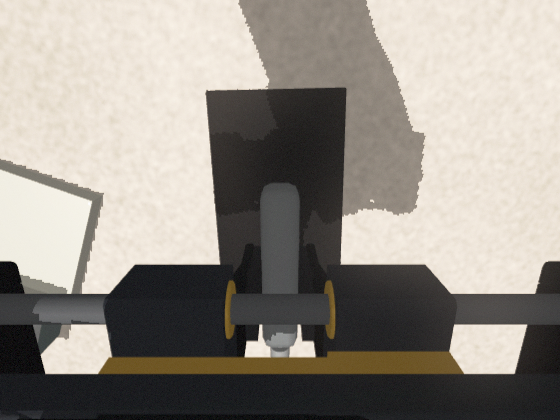

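The pick is held straight in the gripper. Next I move the hook over clip 1's eye.

Run:
```python
from h import *
c=dict(np.load("w4.npz"));s=r.read_state();R=Ro.from_quat(s["eef_rot"]).as_matrix()
p=cast(c,(280,184),s["ee_pos"][2]+.010)[0];print(R.T@(p-s["ee_pos"]))
```

```text
[ 0.04601291  0.00144321 -0.00996449]
```

Emit:
drive_tool(series=[[[1,-2.6,0],-3],[[1,-2.6,0],-3],[[1,-2.6,0],-3],[[1,-2.6,-0.5],-3],[[1,-2.6,-0.5],-3],[[1,-2.6,-1],-3],[[1,-2.6,-1],-3],[[0.8,-2.6,-1],-4],[[0,0,0],0],[[0,0,0],0]])

```text
time: 9.35
ee_pos: [0.5745, 0.1309, 0.1123]
eef_rot: [0.113, 0.994, 0.0, -0.0]
ft_force: [0.5, 0.6, -0.3]
width: 0.0179
grip_force: 40.0
```

Run:
```python
from h import *
s=r.read_state();R=Ro.from_quat(s["eef_rot"]).as_matrix()
print(s["ee_pos"].round(4),R[:,0].round(4), "hook",(s["ee_pos"]+R@[-.084,0,.0078]).round(4))
a=grab("top")["color"][100:240,190:350,::-1];b=grab("side")["color"][160:320,150:350,::-1]
cv2.imwrite("pics/h1.png",np.hstack([cv2.resize(a,(400,350),interpolation=2),cv2.resize(b,(400,350),interpolation=2)]))
```

```text
[0.5745 0.1309 0.1123] [-9.745e-01  2.245e-01  4.000e-04] hook [0.6564 0.1121 0.1045]
```

View pics/h1.png

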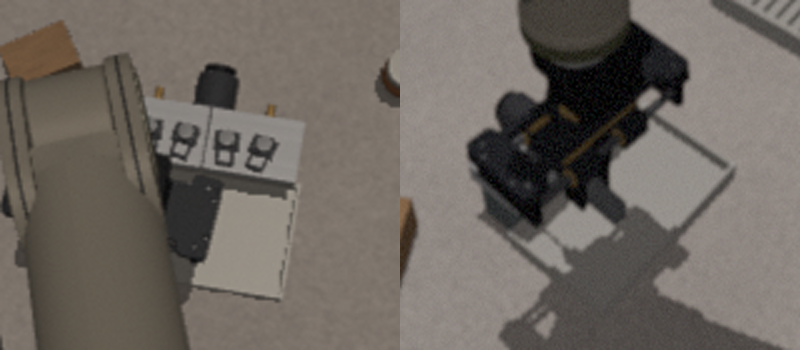

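Emit:
drive_tool(series=[[[0.1,-0.1,-0.6],0],[[0,0,-0.6],0],[[0,0,-0.6],0],[[0,0,-0.6],0],[[0,0,-0.4],0],[[0,0,-0.3],0],[[0,0,-0.2],0],[[0,0,-0.2],0],[[0,0,-0.2],0],[[0,0,0],0]])

```text
time: 10.7
ee_pos: [0.5755, 0.1297, 0.0755]
eef_rot: [0.113, 0.994, 0.0, -0.0]
ft_force: [-0.3, -0.7, -0.7]
width: 0.018
grip_force: 40.0
```

Run:
```python
from h import *
s=r.read_state();R=Ro.from_quat(s["eef_rot"]).as_matrix()
print(s["ee_pos"].round(4),s["ft_force"], "hook",(s["ee_pos"]+R@[-.082,0,.0078]).round(4),s["torque"])
```

```text
[0.5755 0.1297 0.0755] [-0.2897238  -0.71267654 -0.73225503] hook [0.6554 0.1113 0.0676] [ 0.02509848 -0.00158954  0.02346113]
```

Emit:
drive_tool(series=[[[-0.1,0.01,0],0],[[-0.1,0.01,0],0],[[-0.1,0.01,0],0],[[-0.1,0.01,0],0],[[-0.1,0.01,0],0],[[-0.1,0.01,0],0],[[0,0,0],0],[[0,0,0],0],[[0,0,0],0],[[0,0,0],0]])

```text
time: 11.95
ee_pos: [0.5698, 0.1302, 0.0757]
eef_rot: [0.113, 0.994, 0.0, 0.0]
ft_force: [5.2, -0.6, -0.8]
width: 0.018
grip_force: 40.0
```

Emit:
drive_tool(series=[[[-0.3,0.03,0],0],[[-0.5,0.05,0],0],[[-0.5,0.05,0],0],[[-0.5,0.06,0],0],[[-0.5,0.06,0],0],[[-0.6,0.06,0],0],[[-0.7,0.07,0],0],[[-0.7,0.07,0],0],[[-0.7,0.07,0],0],[[-0.5,0.05,0],0]])

```text
time: 13.2
ee_pos: [0.5141, 0.1361, 0.0756]
eef_rot: [0.113, 0.994, 0.0, 0.0]
ft_force: [-0.1, 0.1, -0.6]
width: 0.0179
grip_force: 40.0
```

Emit:
drive_tool(series=[[[-0.3,0,0.5],0],[[0,0,1],0],[[0,0,1],0],[[0,0,1],0],[[0,0,0],0],[[0,0,0],0],[[0,0,0],0],[[0,0,0],0],[[0,0,0],0],[[0,0,0],0]])

```text
time: 14.45
ee_pos: [0.5115, 0.136, 0.1105]
eef_rot: [0.113, 0.994, 0.0, -0.0]
ft_force: [0.2, 0.2, 0.2]
width: 0.0178
grip_force: 40.0
```

Run:
```python
from h import *
s=r.read_state();print(s["ee_pos"].round(4),s["ft_force"])
a=grab("top")["color"][100:240,190:350,::-1];b=grab("side")["color"][160:320,150:350,::-1]
cv2.imwrite("pics/h2.png",np.hstack([cv2.resize(a,(400,350),interpolation=2),cv2.resize(b,(400,350),interpolation=2)]))
```

```text
[0.5115 0.136  0.1105] [0.23288694 0.15504039 0.2119827 ]
```

View pics/h2.png

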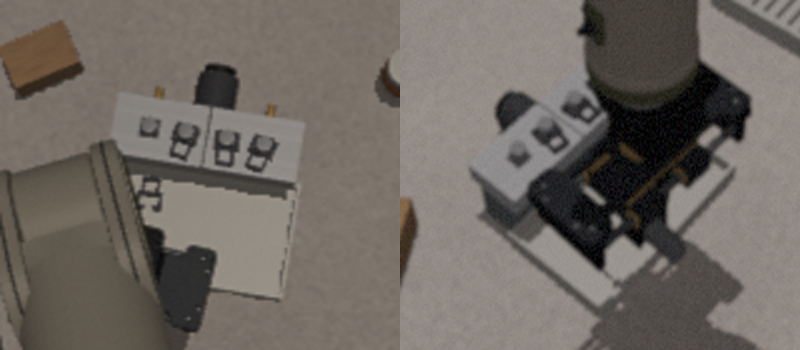

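Clip 1 is off and lying in the tray. Next is clip 2.

Emit:
drive_tool(series=[[[1.5,-1,0],0],[[1.5,-1,0],0],[[1.5,-1,0],0],[[1.5,-0.9,0],0],[[0,0,0],0],[[0,0,-1],0],[[0,0,-1],0],[[0,0,-1],0],[[0,0,-0.5],0],[[0,0,0],0]])

```text
time: 15.8
ee_pos: [0.5713, 0.097, 0.0751]
eef_rot: [0.113, 0.994, -0.0, -0.0]
ft_force: [-0.0, -0.2, -0.7]
width: 0.0179
grip_force: 40.0
```

Emit:
drive_tool(series=[[[-0.1,0.035,0],0],[[-0.1,0.035,0],0],[[-0.1,0.035,0],0],[[-0.1,0.035,0],0],[[-0.1,0.035,0],0],[[-0.1,0.035,0],0],[[0,0,0],0],[[0,0,0],0],[[0,0,0],0],[[0,0,0],0]])

```text
time: 17.05
ee_pos: [0.5658, 0.0989, 0.0756]
eef_rot: [0.113, 0.994, 0.0, 0.0]
ft_force: [3.1, -2.0, -1.4]
width: 0.0177
grip_force: 40.0
```

Emit:
drive_tool(series=[[[-0.3,0.1,0],0],[[-0.5,0.17,0],0],[[-0.5,0.17,0],0],[[-0.5,0.17,0],0],[[-0.5,0.17,0],0],[[-0.6,0.2,0],0],[[-0.7,0.2,0],0],[[-0.7,0.2,0],0],[[-0.7,0.2,0],0],[[-0.5,0,0],0]])

```text
time: 18.3
ee_pos: [0.51, 0.1151, 0.0756]
eef_rot: [0.113, 0.994, 0.0, -0.0]
ft_force: [-1.0, -0.6, -0.2]
width: 0.0177
grip_force: 40.0
```

Emit:
drive_tool(series=[[[-0.3,0,0.5],0],[[0,0,1],0],[[0,0,1],0],[[0,0,1],0],[[0,0,0],0],[[0,0,0],0],[[0,0,0],0],[[0,0,0],0],[[0,0,0],0],[[0,0,0],0]])

```text
time: 19.55
ee_pos: [0.5075, 0.1149, 0.1105]
eef_rot: [0.113, 0.994, 0.0, -0.0]
ft_force: [0.3, 0.4, -0.5]
width: 0.0174
grip_force: 40.0
```

Run:
```python
from h import *
s=r.read_state();print(s["ee_pos"].round(4),s["ft_force"])
np.save("t3.npy",grab("top")["color"])
```

```text
[0.5075 0.1149 0.1105] [ 0.33016645  0.39641669 -0.46876676]
```

Next is clip 3, with the TCP going to (.5638,.0518).

Emit:
drive_tool(series=[[[1.4,-1.6,0],0],[[1.4,-1.6,0],0],[[1.4,-1.6,0],0],[[1.4,-1.5,0],0],[[0,0,0],0],[[0,0,-1],0],[[0,0,-1],0],[[0,0,-1],0],[[0,0,-0.5],0],[[0,0,0],0]])

```text
time: 20.85
ee_pos: [0.5632, 0.0519, 0.0751]
eef_rot: [0.113, 0.994, -0.0, -0.0]
ft_force: [0.4, -0.0, -1.4]
width: 0.0175
grip_force: 40.0
```

Emit:
drive_tool(series=[[[-0.1,0.01,0],0],[[-0.1,0.01,0],0],[[-0.1,0.01,0],0],[[-0.1,0.01,0],0],[[-0.1,0.01,0],0],[[-0.1,0.01,0],0],[[0,0,0],0],[[0,0,0],0],[[0,0,0],0],[[0,0,0],0]])

```text
time: 22.1
ee_pos: [0.5578, 0.0524, 0.0757]
eef_rot: [0.113, 0.994, 0.0, 0.0]
ft_force: [4.0, -0.7, -2.9]
width: 0.0176
grip_force: 40.0
```

Emit:
drive_tool(series=[[[-0.3,0.03,0],0],[[-0.5,0.05,0],0],[[-0.5,0.05,0],0],[[-0.5,0.06,0],0],[[-0.5,0.06,0],0],[[-0.6,0.06,0],0],[[-0.7,0.07,0],0],[[-0.7,0.07,0],0],[[-0.7,0.07,0],0],[[-0.5,0,0],0]])

```text
time: 23.35
ee_pos: [0.502, 0.0578, 0.0756]
eef_rot: [0.113, 0.994, 0.0, -0.0]
ft_force: [0.7, -0.4, -0.4]
width: 0.0176
grip_force: 40.0
```

Emit:
drive_tool(series=[[[-0.3,0,0.5],0],[[0,0,1],0],[[0,0,1],0],[[0,0,1],0],[[0,0,0],0],[[0,0,0],0],[[0,0,0],0],[[0,0,0],0],[[0,0,0],0],[[0,0,0],0]])

```text
time: 24.6
ee_pos: [0.4995, 0.0577, 0.1105]
eef_rot: [0.113, 0.994, 0.0, -0.0]
ft_force: [-0.1, 0.9, -1.0]
width: 0.0176
grip_force: 40.0
```

Run:
```python
from h import *
s=r.read_state();print(s["ee_pos"].round(4),s["ft_force"])
a=grab("top")["color"][100:240,190:350,::-1];b=np.load("t3.npy")[100:240,190:350,::-1]
cv2.imwrite("pics/h3.png",np.hstack([cv2.resize(b,(400,350),interpolation=2),cv2.resize(a,(400,350),interpolation=2)]))
```

```text
[0.4995 0.0577 0.1105] [-0.09254302  0.88968293 -0.99219967]
```

View pics/h3.png

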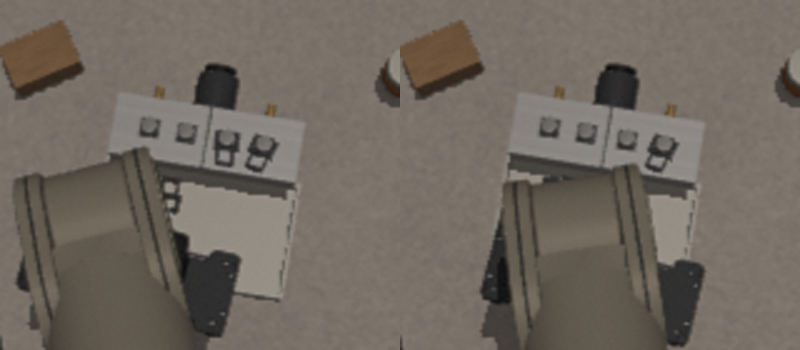

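Clips 2 and 3 are off their studs, and only clip 4 (right picture, about (660,152)) is left. The TCP goes to (.5593,.0194).

Emit:
drive_tool(series=[[[1.5,-1,0],0],[[1.5,-1,0],0],[[1.5,-1,0],0],[[1.5,-0.8,0],0],[[0,0,0],0],[[0,0,-1],0],[[0,0,-1],0],[[0,0,-1],0],[[0,0,-0.5],0],[[0,0,0],0]])

```text
time: 25.9
ee_pos: [0.5593, 0.0197, 0.0751]
eef_rot: [0.113, 0.994, -0.0, -0.0]
ft_force: [0.4, -0.6, 0.1]
width: 0.0178
grip_force: 40.0
```

Emit:
drive_tool(series=[[[-0.1,0.04,0],0],[[-0.1,0.04,0],0],[[-0.1,0.04,0],0],[[-0.1,0.04,0],0],[[-0.1,0.04,0],0],[[-0.1,0.04,0],0],[[0,0,0],0],[[0,0,0],0],[[0,0,0],0],[[0,0,0],0]])

```text
time: 27.15
ee_pos: [0.5539, 0.0218, 0.0757]
eef_rot: [0.113, 0.994, -0.0, 0.0]
ft_force: [3.6, -3.2, -0.9]
width: 0.0172
grip_force: 40.0
```

Emit:
drive_tool(series=[[[-0.3,0.1,0],0],[[-0.5,0.18,0],0],[[-0.5,0.18,0],0],[[-0.5,0.18,0],0],[[-0.5,0.18,0],0],[[-0.6,0.2,0],0],[[-0.7,0.2,0],0],[[-0.7,0.2,0],0],[[-0.7,0.2,0],0],[[-0.5,0,0],0]])

```text
time: 28.4
ee_pos: [0.4981, 0.0385, 0.0756]
eef_rot: [0.113, 0.994, 0.0, -0.0]
ft_force: [0.3, -0.7, -1.1]
width: 0.0172
grip_force: 40.0
```

Emit:
drive_tool(series=[[[-0.3,0,0.5],0],[[0,0,1],0],[[0,0,1],0],[[0,0,1],0],[[0,3.7,0.5],3],[[0,3.7,0],3],[[0,3.7,0],3],[[0,3.7,0],3],[[0,3.7,0],3],[[0,3.7,0],3]])

```text
time: 29.65
ee_pos: [0.4955, 0.2625, 0.1157]
eef_rot: [-0.045, 0.999, 0.0, 0.0]
ft_force: [-0.2, 0.3, -1.5]
width: 0.0177
grip_force: 40.0
```

Emit:
drive_tool(series=[[[0,3,0],3],[[0,3,0],3],[[0,2,0],1],[[0,0,0],0],[[0,0,0],0],[[0,0,0],0],[[0,0,0],0],[[0,0,0],0],[[0,0,0],0],[[0,0,0],0]])

```text
time: 30.9
ee_pos: [0.4955, 0.3403, 0.1156]
eef_rot: [-0.105, 0.994, 0.0, -0.0]
ft_force: [-1.3, -0.2, -1.3]
width: 0.0176
grip_force: 40.0
```

Run:
```python
from h import *
s=r.read_state();print(s["ee_pos"].round(4),tooly(),s["ft_force"])
a=grab("top")["color"][100:240,190:350,::-1];b=grab("side")["color"][160:320,150:350,::-1]
cv2.imwrite("pics/h4.png",np.hstack([cv2.resize(a,(400,350),interpolation=2),cv2.resize(b,(400,350),interpolation=2)]))
```

```text
[0.4955 0.3403 0.1156] [-2.08670998e-01  9.77985893e-01  9.19016404e-05] [-1.30006756 -0.23509206 -1.34417429]
```

View pics/h4.png

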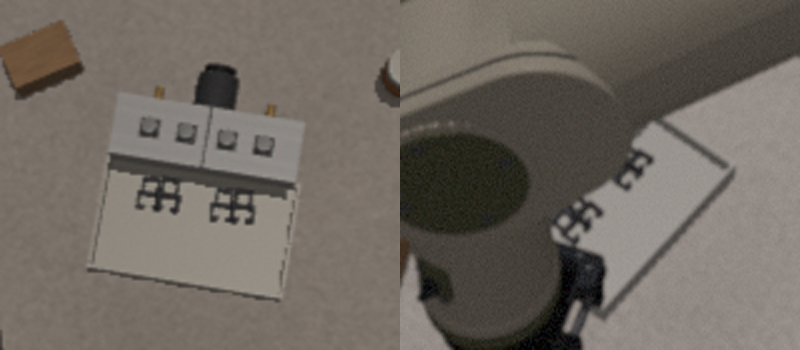

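All four clips are in the tray and the studs are bare. I lay the pick back on its mat.

Emit:
drive_tool(series=[[[0,0,-2],0],[[0,0,-2],0],[[0,0,-2],0],[[0,0,-2],0],[[0,0,-1],0],[[0,0,-0.6],0],[[0,0,-0.4],0],[[0,0,-0.2],0],[[0,0,0],0],[[0,0,0],0]])

```text
time: 32.25
ee_pos: [0.4957, 0.3404, 0.0139]
eef_rot: [-0.105, 0.994, 0.0, 0.0]
ft_force: [0.6, -0.8, -0.6]
width: 0.0179
grip_force: 40.0
```

Emit:
drive_tool(series=[[[0,0,0],0],[[0,0,0],0],[[0,0,0],0],[[0,0,0],0],[[0,0,0],0],[[0,0,0],0],[[0,0,0],0],[[0,0,0],0],[[0,0,0],0],[[0,0,0],0]], hand=0)

```text
time: 33.5
ee_pos: [0.4955, 0.3403, 0.0136]
eef_rot: [-0.105, 0.994, 0.0, -0.0]
ft_force: [0.6, -0.5, -0.3]
width: 0.0869
grip_force: 0.0
```

Emit:
drive_tool(series=[[[0,0,1],0],[[0,0,2],0],[[0,0,2.5],0],[[0,0,2.5],0],[[0,0,2.5],0],[[0,0,2.5],0],[[0,0,2.5],0],[[0,0,0],0],[[0,0,0],0],[[0,0,0],0]])

```text
time: 34.75
ee_pos: [0.4951, 0.34, 0.1678]
eef_rot: [-0.105, 0.994, -0.0, -0.001]
ft_force: [-0.0, -0.2, 0.2]
width: 0.0871
grip_force: 0.0
```

Run:
```python
from h import *
s=r.read_state();print(s["ee_pos"].round(4),tooly())
c=grab("wrist","w5");w=pick(c,(225,90,330,250));print(w[[0,10,-20,-1]])
A=cast(c,w[1,1::-1],.025)[0];B=cast(c,w[-20,1::-1],.025)[0];print(A,B,np.degrees(np.arctan2(*(B-A)[1::-1])))
```

```text
[0.4951 0.34   0.1678] [-2.08610082e-01  9.77998732e-01 -5.60704248e-04]
[[144.  280.    9. ]
 [154.  279.5  20. ]
 [230.  280.   19. ]
 [249.  280.    5. ]]
[0.45239634 0.33250925 0.025     ] [0.53011101 0.34912135 0.025     ] 12.065824307726546
```

Emit:
drive_tool(series=[[[1.8,-2,0],-9],[[1.8,-2,0],-9],[[1.8,-2,0],-9],[[1.8,-2,0],-9],[[1.8,-2,0],-9],[[1.8,-2,0],-9],[[1.8,-2,0],-9],[[1.8,-2,0],-9],[[1.8,-2,0],-9],[[1.8,-2,0],-9]])

```text
time: 36.05
ee_pos: [0.6758, 0.1396, 0.1679]
eef_rot: [0.631, 0.776, -0.0, -0.0]
ft_force: [-0.3, -0.4, 0.7]
width: 0.0869
grip_force: 0.0
```

Emit:
drive_tool(series=[[[0.2,-0.3,0],-7],[[0,0,0],-7],[[0,0,0],-7],[[0,0,0],0],[[0,0,0],0],[[0,0,0],0],[[0,0,0],0],[[0,0,0],0],[[0,0,0],0],[[0,0,0],0]])

```text
time: 37.3
ee_pos: [0.6776, 0.1373, 0.1686]
eef_rot: [0.76, 0.65, 0.0, 0.0]
ft_force: [0.4, 0.3, 0.1]
width: 0.0871
grip_force: 0.0
```

Run:
```python
from h import *
s=r.read_state();R=Ro.from_quat(s["eef_rot"]).as_matrix();print(s["ee_pos"].round(4),s["joint_positions"].round(2),np.degrees(np.arctan2(-R[1,0],-R[0,0])))
c=grab("wrist","w6");np.savez("w6.npz",**c)
t=grab("top");cv2.imwrite("pics/t6.png",cv2.resize(t["color"][140:260,350:470,::-1],None,fx=4,fy=4));np.savez("t6.npz",**t)
```

```text
[0.6776 0.1373 0.1686] [-0.61  0.55  0.51  1.37 -0.27  1.29 -0.25] -98.95581179925412
```

View pics/w6.png

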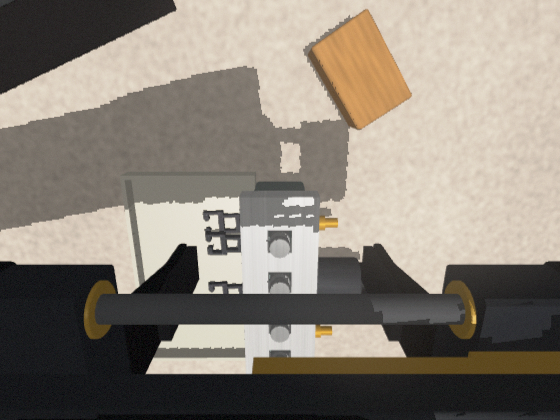

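The cover is centred under the jaws at columns 241–319, with its end at row 192. A brass port sits at (330,222), so I check its clearance from the finger.

Run:
```python
from h import *
a=dict(np.load("w2.npz"));b=dict(np.load("w6.npz"))
P0=np.array([.6637,.0524,0]);ax=np.array([[.9885,-.151,0],[.151,.9885,0],[0,0,1]])
def br(c,win):
    hsv=cv2.cvtColor(c["color"],cv2.COLOR_RGB2HSV);u0,v0,u1,v1=win;m=np.zeros(hsv.shape[:2],bool)
    m[v0:v1,u0:u1]=((hsv[...,1]>140)&(hsv[...,0]>12)&(hsv[...,0]<28))[v0:v1,u0:u1]
    return max(blobs(m,3),key=lambda t:t[1][4])[1:]
sa=br(a,(325,235,360,260));sb=br(b,(312,205,345,240));print(sa,sb)
for z in(.01,.02,.03,.04,.05):
    print(z,(ax@(cast(a,(sa[1][0],sa[0][1]+sa[0][3]),z)[0]-P0)*1e3).round(1),(ax@(cast(b,(sb[0][0]+sb[0][2],sb[1][1]),z)[0]-P0)*1e3).round(1))
for p,z in[((280,192),.066),((241,215),.066),((319,215),.066),((280,246),.08)]: print(p,(ax@(cast(b,p,z)[0]-P0)*1e3).round(1))
s=r.read_state();print("tcp",ax@(s["ee_pos"]-P0))
# drainer
t=dict(np.load("t6.npz"));g=t["color"][...,2].astype(int);m=np.zeros(g.shape,bool);m[155:250,355:460]=g[155:250,355:460]>150
m=cv2.morphologyEx(m.astype(np.uint8),cv2.MORPH_CLOSE,np.ones((7,7)))
bx=cv2.boxPoints(rect(m));print(bx);X=cast(t,bx,.025);print(X.round(4),X.mean(0),np.linalg.norm(np.diff(X,axis=0),axis=1))
```

```text
(array([338, 245,   9,   5,  37], dtype=int32), array([342.13513514, 246.59459459])) (array([319, 217,  19,  12, 160], dtype=int32), array([327.475 , 222.6625]))
0.01 [64.1 63.1 10. ] [58.9 53.8 10. ]
0.02 [59.5 60.9 20. ] [57.1 57.5 20. ]
0.03 [55.  58.8 30. ] [55.3 61.2 30. ]
0.04 [50.4 56.6 40. ] [53.5 64.9 40. ]
0.05 [45.8 54.4 50. ] [51.6 68.7 50. ]
(280, 192) [  1.9 100.5  66. ]
(241, 215) [-29.5  81.5  66. ]
(319, 215) [33.2 81.2 66. ]
(280, 246) [ 1.7 60.6 80. ]
tcp [0.00089356 0.08600054 0.16857605]Traceback (most recent call last):
  File "<stdin>", line 16, in <module>
  File "h.py", line 25, in rect
    return cv2.minAreaRect(max(cs,key=cv2.contourArea))
                           ~~~^^^^^^^^^^^^^^^^^^^^^^^^
ValueError: max() iterable argument is empty
```

View pics/t6.png

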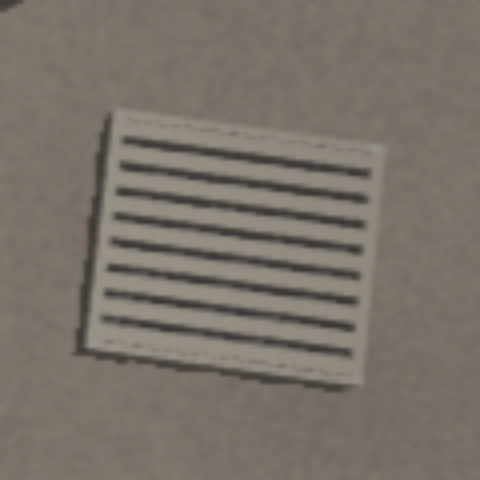

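The drainer's top corners are at top-image pixels (378,167), (446,177), (440,236) and (371,227), so its centre is near (.551,-.306), turned like the pump. The port clears the finger, so I descend.

Emit:
drive_tool(series=[[[0.05,0.15,-2],0],[[0,0,-2],0],[[0,0,-2],0],[[0,0,-2],0],[[0,0,-2],0],[[0,0,-1.2],0],[[0,0,-0.7],0],[[0,0,-0.4],0],[[0,0,0],0],[[0,0,0],0]])

```text
time: 38.65
ee_pos: [0.6784, 0.1389, 0.0462]
eef_rot: [0.76, 0.65, 0.0, 0.0]
ft_force: [0.7, -0.4, 0.2]
width: 0.087
grip_force: 0.0
```

Emit:
drive_tool(series=[[[0,0,0],0],[[0,0,0],0],[[0,0,0],0],[[0,0,0],0],[[0,0,0],0],[[0,0,0],0],[[0,0,0],0],[[0,0,0],0],[[0,0,0],0],[[0,0,0],0]], hand=1, newtons=60)

```text
time: 39.9
ee_pos: [0.6781, 0.1388, 0.0457]
eef_rot: [0.76, 0.65, 0.0, 0.0]
ft_force: [-0.3, -0.0, 1.9]
width: 0.0635
grip_force: 60.0
```

Gripped at 64 mm. I lift straight up, slowly at first.

Emit:
drive_tool(series=[[[0,0,0.3],0],[[0,0,0.4],0],[[0,0,0.4],0],[[0,0,0.4],0],[[0,0,0.4],0],[[0,0,0.4],0],[[0,0,0.4],0],[[0,0,0.4],0],[[0,0,0.4],0],[[0,0,0.5],0]])

```text
time: 41.15
ee_pos: [0.678, 0.1388, 0.0858]
eef_rot: [0.76, 0.65, -0.0, 0.0]
ft_force: [-0.5, -0.2, -1.8]
width: 0.0631
grip_force: 60.0
```

Emit:
drive_tool(series=[[[0,0,0.5],0],[[0,0,1],0],[[0,0,1.5],0],[[0,0,1.5],0],[[0,0,1.5],0],[[0,0,2],0],[[0,0,2],0],[[0,0,2],0],[[0,0,1],0],[[0,0,0],0]])

```text
time: 42.4
ee_pos: [0.6784, 0.1388, 0.2163]
eef_rot: [0.76, 0.65, 0.001, 0.0]
ft_force: [0.8, 0.1, -2.9]
width: 0.0635
grip_force: 60.0
```

Run:
```python
from h import *
s=r.read_state();print(s["ee_pos"].round(4),s["ft_force"],s["torque"])
a=grab("side")["color"][80:360,120:400,::-1];b=grab("wrist")["color"][...,::-1]
cv2.imwrite("pics/h7.png",np.hstack([cv2.resize(a,(400,400),interpolation=2),cv2.resize(b,(400,400))]))
```

```text
[0.6784 0.1388 0.2163] [ 0.83154367  0.13307692 -2.88775145] [-0.03060385  0.0114697  -0.01686494]
```

View pics/h7.png

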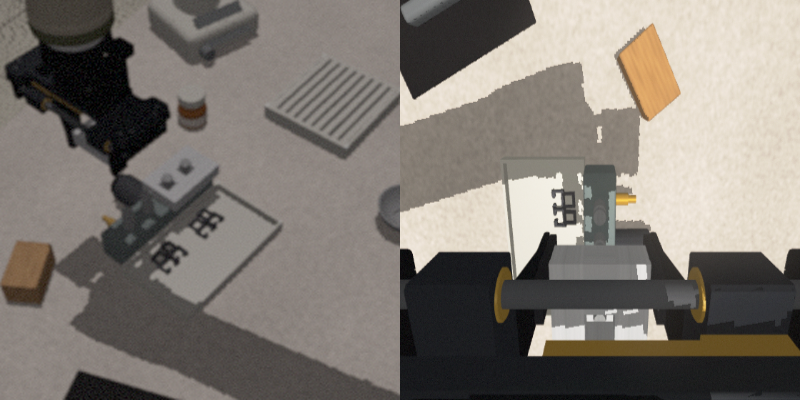

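Cover 1 is free and still roughly level in the jaws. I carry it over the far part of the drainer.

Emit:
drive_tool(series=[[[-0.6,-2,0],0],[[-1,-3.7,0],0],[[-1,-3.7,0],0],[[-1,-3.7,0],0],[[-1,-3.7,0],0],[[-1,-3.7,0],0],[[-1,-3.7,0],0],[[-1,-3.7,0],0],[[-1,-3.7,0],0],[[-1,-3.7,0],0]])

```text
time: 43.75
ee_pos: [0.5802, -0.2166, 0.2152]
eef_rot: [0.761, 0.649, -0.0, -0.0]
ft_force: [1.0, -0.3, -1.8]
width: 0.0635
grip_force: 60.0
```

Emit:
drive_tool(series=[[[-1,-3.7,0],0],[[-1,-3.7,0],0],[[-1,-3.7,0],0],[[-0.7,-2.3,0],0],[[0,0,0],0],[[0,0,0],0],[[0,0,0],0],[[0,0,0],0],[[0,0,0],0],[[0,0,0],0]], newtons=12)

```text
time: 45.0
ee_pos: [0.5451, -0.3481, 0.2156]
eef_rot: [0.76, 0.65, 0.0, 0.0]
ft_force: [-0.3, 0.1, -2.1]
width: 0.0643
grip_force: 12.0
```

Run:
```python
from h import *
s=r.read_state();print(s["ee_pos"].round(4),s["ft_force"],s["torque"],s["grip_force"],s["joint_positions"].round(2))
a=grab("side")["color"][40:260,240:460,::-1];b=grab("wrist")["color"][...,::-1]
cv2.imwrite("pics/h8.png",np.hstack([cv2.resize(a,(400,400),interpolation=2),cv2.resize(b,(400,400))]))
```

```text
[ 0.5451 -0.3481  0.2156] [-0.33969038  0.10184308 -2.12621905] [0.01150625 0.09263198 0.00590768] 11.995931351557374 [-0.    0.45  0.69  1.45 -0.29  1.35  0.55]
```

View pics/h8.png

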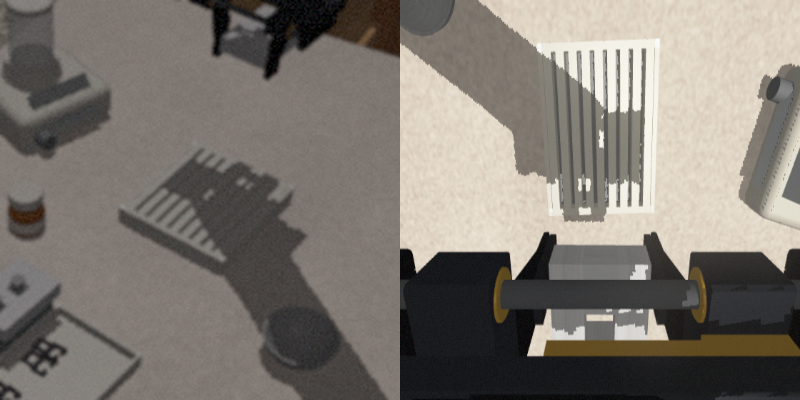

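The cover is still held level at 12 N. I go lower over the drainer and ease the grip so its free end swings down.

Emit:
drive_tool(series=[[[0,0,-1],0],[[0,0,-2],0],[[0,0,-2],0],[[0,0,-2],0],[[0,0,-2],0],[[0,0,-1],0],[[0,0,0],0],[[0,0,0],0],[[0,0,0],0],[[0,0,0],0]], newtons=7)

```text
time: 46.35
ee_pos: [0.5453, -0.3483, 0.1161]
eef_rot: [0.76, 0.65, 0.0, 0.0]
ft_force: [0.6, 0.1, -0.6]
width: 0.0639
grip_force: 7.0
```

Emit:
drive_tool(series=[[[0,0,0],0],[[0,0,0],0],[[0,0,0],0],[[0,0,0],0],[[0,0,0],0],[[0,0,0],0],[[0,0,0],0],[[0,0,0],0],[[0,0,0],0],[[0,0,0],0]], newtons=5)

```text
time: 47.6
ee_pos: [0.5451, -0.3482, 0.1156]
eef_rot: [0.76, 0.65, 0.0, 0.0]
ft_force: [-0.3, 0.6, -3.3]
width: 0.0638
grip_force: 5.0
```

Run:
```python
from h import *
s=r.read_state();print(s["ee_pos"].round(4),s["ft_force"],s["torque"],s["grip_force"],s["joint_positions"].round(2))
a=grab("side")["color"][40:260,240:460,::-1];b=grab("wrist")["color"][...,::-1]
cv2.imwrite("pics/h9.png",np.hstack([cv2.resize(a,(400,400),interpolation=2),cv2.resize(b,(400,400))]))
```

```text
[ 0.5451 -0.3482  0.1156] [-0.31359937  0.55970108 -3.29627121] [-0.04528611  0.00780693 -0.03307805] 4.999982576700859 [ 0.02  0.53  0.65  1.56 -0.34  1.16  0.58]
```

View pics/h9.png

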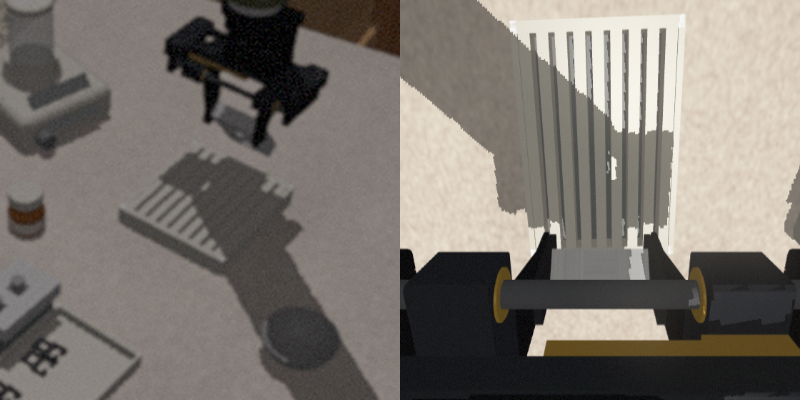

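The free end has started to swing down, because the floor now shows under the jaw rod at (600,320), but it isn't vertical yet. I ease the grip further.

Emit:
drive_tool(series=[[[0,0,0],0],[[0,0,0],0],[[0,0,0],0],[[0,0,0],0],[[0,0,0],0],[[0,0,0],0],[[0,0,0],0],[[0,0,0],0],[[0,0,0],0],[[0,0,0],0]], newtons=4)

```text
time: 48.95
ee_pos: [0.5451, -0.3482, 0.1156]
eef_rot: [0.76, 0.65, 0.0, 0.0]
ft_force: [-0.9, -0.3, -0.8]
width: 0.0637
grip_force: 4.0
```

Run:
```python
from h import *
s=r.read_state();print(s["ee_pos"].round(4),s["ft_force"],s["torque"],s["grip_force"])
a=grab("side")["color"][40:190,310:460,::-1];b=grab("wrist")["color"][...,::-1]
cv2.imwrite("pics/h10.png",np.hstack([cv2.resize(a,(400,400),interpolation=2),cv2.resize(b,(400,400))]))
np.save("h10s.npy",a);np.save("h10w.npy",b)
```

```text
[ 0.5451 -0.3482  0.1156] [-0.92933975 -0.26730097 -0.78124577] [-0.00772392  0.06208032  0.02441426] 3.9999868425366003
```

View pics/h10.png

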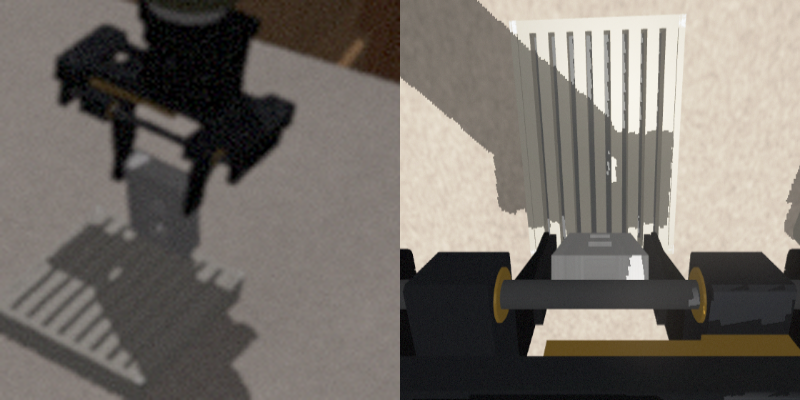

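The plate now hangs about 20° from vertical, with its lower edge at wrist row 245. From here I work from numbers only, because I've already viewed 16 pictures against the limit of 14. I go down to 3 N.

Emit:
drive_tool(series=[[[0,0,0],0],[[0,0,0],0],[[0,0,0],0],[[0,0,0],0],[[0,0,0],0],[[0,0,0],0],[[0,0,0],0],[[0,0,0],0],[[0,0,0],0],[[0,0,0],0]], newtons=3)

```text
time: 50.3
ee_pos: [0.545, -0.3482, 0.1156]
eef_rot: [0.76, 0.65, 0.0, 0.0]
ft_force: [-0.6, 0.3, -2.7]
width: 0.0642
grip_force: 3.0
```

```bash
cat >> h.py <<'E'
from scipy.optimize import brentq
def tilt(c):
    "bottom edge row of hanging plate (end of saturated/slatted background) -> tilt deg"
    g=cv2.cvtColor(c["color"],cv2.COLOR_RGB2GRAY).astype(float)[:,225:340]
    return g
def th_from_row(row):
    a=np.radians(17.41)+np.arctan((row-205.2)/338.6)
    f=lambda t:(-.085*np.sin(t)+.01*np.cos(t))-(.082-(.144+.085*np.cos(t)+.01*np.sin(t))*np.tan(a))
    return np.degrees(brentq(f,-.6,1.2))
E
python3 - <<'E'
from h import *
old=np.load("h10w.npy").astype(int);c=grab("wrist");np.save("h11w.npy",c["color"]);new=c["color"][...,::-1].astype(int)
# row profile of column-wise std (slats = high std, plate = flat)
for n,i in(("old",old),("new",new)):
    print(n,[(v,int(i[v,235:325].std(0).mean()),int(i[v,235:325].mean())) for v in range(185,300,4)])
print(r.read_state()["ft_force"])
E
```

```text
old [(185, 38, 116), (189, 38, 116), (193, 18, 107), (197, 18, 107), (201, 18, 106), (205, 18, 106), (209, 18, 107), (213, 18, 106), (217, 18, 107), (221, 18, 106), (225, 18, 106), (229, 18, 107), (233, 18, 107), (237, 18, 107), (241, 35, 114), (245, 15, 101), (249, 10, 104), (253, 5, 101), (257, 14, 108), (261, 1, 97), (265, 2, 97), (269, 4, 130), (273, 18, 131), (277, 17, 131), (281, 26, 134), (285, 24, 132), (289, 26, 134), (293, 29, 118), (297, 3, 53)]
new [(185, 38, 116), (189, 38, 116), (193, 18, 107), (197, 18, 107), (201, 18, 106), (205, 18, 107), (209, 18, 107), (213, 18, 106), (217, 18, 107), (221, 18, 107), (225, 18, 107), (229, 18, 107), (233, 19, 107), (237, 19, 107), (241, 35, 114), (245, 14, 101), (249, 11, 104), (253, 5, 101), (257, 14, 108), (261, 1, 97), (265, 1, 97), (269, 4, 129), (273, 18, 131), (277, 17, 131), (281, 26, 134), (285, 24, 133), (289, 26, 134), (293, 29, 117), (297, 3, 53)]
[-0.7907601  -0.40546987 -2.00190673]
```

The plate has stopped about 17° off vertical. I'll touch its lower edge to the slats and draw the top over it.

Emit:
drive_tool(series=[[[0.1,1,0],0],[[0.2,1,0],0],[[0,0,-0.5],0],[[0,0,-0.4],0],[[0,0,-0.3],0],[[0,0,-0.3],0],[[0,0,-0.2],0],[[0,0,-0.1],0],[[0,0,0],0],[[0,0,0],0]], newtons=4)

```text
time: 51.6
ee_pos: [0.548, -0.3287, 0.0981]
eef_rot: [0.76, 0.65, 0.0, 0.0]
ft_force: [-1.6, 1.6, 5.6]
width: 0.0638
grip_force: 4.0
```

```bash
cat >> h.py <<'E'
def rows(i,a=185,b=300,st=3):
    i=i.astype(int);return [(v,int(i[v,235:325].std(0).mean()),int(i[v,235:325].mean())) for v in range(a,b,st)]
E
python3 - <<'E'
from h import *
s=r.read_state();print(s["ee_pos"],s["ft_force"],s["torque"]);i=grab("wrist","w12")["color"];print(rows(i,200))
E
```

```text
[ 0.54801066 -0.32867886  0.09805121] [-1.60711329  1.6472927   5.60117744] [ 0.32268791  0.62861085 -0.00274508]
[(200, 19, 106), (203, 18, 107), (206, 18, 106), (209, 18, 107), (212, 18, 106), (215, 18, 106), (218, 19, 107), (221, 18, 107), (224, 19, 106), (227, 19, 107), (230, 19, 106), (233, 19, 106), (236, 19, 106), (239, 19, 107), (242, 19, 106), (245, 18, 106), (248, 12, 106), (251, 11, 105), (254, 2, 98), (257, 15, 109), (260, 11, 106), (263, 1, 97), (266, 1, 98), (269, 2, 101), (272, 2, 131), (275, 2, 129), (278, 2, 129), (281, 2, 128), (284, 4, 128), (287, 10, 129), (290, 2, 127), (293, 2, 111), (296, 3, 52), (299, 3, 55)]
```

Emit:
drive_tool(series=[[[-0.05,-0.3,0.05],0],[[-0.05,-0.3,0.05],0],[[-0.05,-0.3,0],0],[[-0.05,-0.3,0.05],0],[[-0.05,-0.3,0],0],[[-0.05,-0.3,0],0],[[0,0,0],0],[[0,0,0],0],[[0,0,0],0],[[0,0,0],0]])

```text
time: 52.9
ee_pos: [0.545, -0.3462, 0.099]
eef_rot: [0.76, 0.65, -0.0, -0.0]
ft_force: [-1.0, -0.6, -1.1]
width: 0.0636
grip_force: 4.0
```

Run:
```python
from h import *
s=r.read_state();print(s["ee_pos"],s["ft_force"],s["torque"]);i=grab("wrist","w13")["color"];print(rows(i,200))
```

```text
[ 0.54501041 -0.34617166  0.09899117] [-1.03518431 -0.61125904 -1.09975937] [-0.30997573  0.03585951  0.03733722]
[(200, 18, 105), (203, 18, 106), (206, 18, 105), (209, 18, 105), (212, 19, 106), (215, 19, 105), (218, 18, 106), (221, 19, 105), (224, 1, 101), (227, 7, 106), (230, 8, 107), (233, 8, 107), (236, 1, 101), (239, 1, 101), (242, 1, 101), (245, 7, 106), (248, 8, 107), (251, 8, 107), (254, 9, 107), (257, 5, 105), (260, 1, 101), (263, 2, 101), (266, 1, 101), (269, 1, 101), (272, 1, 102), (275, 2, 102), (278, 1, 102), (281, 2, 120), (284, 1, 119), (287, 1, 119), (290, 1, 119), (293, 9, 104), (296, 3, 51), (299, 2, 53)]
```

Emit:
drive_tool(series=[[[0,0,-0.1],0],[[-0.05,-0.2,-0.05],0],[[-0.05,-0.2,0],0],[[-0.05,-0.2,0],0],[[0,-0.2,0],0],[[0,0,0],0],[[0,0,0],0],[[0,0,0],0],[[0,0,0],0],[[0,0,0],0]])

```text
time: 54.2
ee_pos: [0.5437, -0.3542, 0.0977]
eef_rot: [0.76, 0.65, 0.0, 0.0]
ft_force: [1.0, 0.5, 2.7]
width: 0.0638
grip_force: 4.0
```

Run:
```python
from h import *
s=r.read_state();print(s["ee_pos"],s["ft_force"],s["torque"]);i=grab("wrist","w14")["color"];print(rows(i,194))
```

```text
[ 0.54369434 -0.35424575  0.09766804] [0.99787073 0.45230415 2.73201604] [-0.12239022 -0.32534299  0.06755762]
[(194, 43, 118), (197, 43, 117), (200, 42, 117), (203, 18, 105), (206, 19, 105), (209, 19, 106), (212, 16, 105), (215, 1, 104), (218, 4, 107), (221, 6, 108), (224, 6, 108), (227, 7, 107), (230, 1, 103), (233, 2, 103), (236, 1, 103), (239, 1, 103), (242, 7, 108), (245, 7, 108), (248, 7, 108), (251, 7, 108), (254, 7, 108), (257, 4, 106), (260, 2, 104), (263, 2, 104), (266, 2, 104), (269, 2, 104), (272, 1, 104), (275, 1, 104), (278, 1, 104), (281, 2, 104), (284, 2, 105), (287, 2, 116), (290, 1, 118), (293, 1, 103), (296, 2, 51), (299, 3, 54)]
```

By triangulation, the face's top and bottom edges are at x = 3.6 and 4.5 mm, so the plate stands vertical. I release it and rise.

Emit:
drive_tool(series=[[[0,0,0],0],[[0,0,0],0],[[0,0,0],0],[[0,0,0],0],[[0,0,0],0],[[0,0,0],0],[[0,0,0],0],[[0,0,0],0],[[0,0,0],0],[[0,0,0],0]], hand=0)

```text
time: 55.5
ee_pos: [0.5435, -0.3542, 0.0976]
eef_rot: [0.76, 0.65, 0.0, 0.0]
ft_force: [-0.5, -0.2, 0.0]
width: 0.0871
grip_force: 0.0
```

Emit:
drive_tool(series=[[[0,0,1],0],[[0,0,1],0],[[0,0,1.5],0],[[0,0,2],0],[[0,0,2],0],[[0,0,2],0],[[0,0,2],0],[[0,0,0],0],[[0,0,0],0],[[0,0,0],0]])

```text
time: 56.75
ee_pos: [0.5432, -0.3539, 0.2116]
eef_rot: [0.76, 0.65, -0.0, -0.001]
ft_force: [-0.1, -0.9, -0.0]
width: 0.0871
grip_force: 0.0
```

Run:
```python
from h import *
s=r.read_state();print(s["ee_pos"],s["ft_force"]);c=grab("wrist","w15")
z=s["ee_pos"]
R=Ro.from_quat(s["eef_rot"]).as_matrix()
# predicted outlines if upright at x=-.006 (tool), centre
base=np.array([.5437,-.3542,0]);
for n,zz in(("bot",.025),("top",.121)):
    for tx in(-.016,.004):
        for ty in(-.032,.032): print(n,tx,ty,proj(c,base+R@[tx,ty,0]+[0,0,zz])[0].round(1))
i=c["color"].astype(int);print([(v,int(i[v,250:310].std(0).mean()),int(i[v,250:310].mean())) for v in range(150,300,5)])
g=cv2.cvtColor(c["color"],cv2.COLOR_RGB2GRAY);print([ (v,g[v,180:380:8].tolist()) for v in(200,215,230,245)])
```

```text
[ 0.54323083 -0.35392382  0.21162679] [-0.08532576 -0.92402389 -0.03529625]
bot -0.016 -0.032 [249.3 199.3]
bot -0.016 0.032 [310.2 199.3]
bot 0.004 -0.032 [248.8 180.8]
bot 0.004 0.032 [310.7 180.8]
top -0.016 -0.032 [238.6 234.1]
top -0.016 0.032 [320.6 234.1]
top 0.004 -0.032 [237.6 209.8]
top 0.004 0.032 [321.5 209.8]
[(150, 50, 126), (155, 54, 127), (160, 54, 130), (165, 56, 128), (170, 17, 100), (175, 17, 100), (180, 4, 101), (185, 2, 99), (190, 6, 104), (195, 5, 103), (200, 1, 99), (205, 17, 116), (210, 51, 156), (215, 2, 113), (220, 18, 122), (225, 2, 114), (230, 3, 155), (235, 5, 195), (240, 4, 194), (245, 4, 195), (250, 3, 194), (255, 2, 196), (260, 3, 195), (265, 3, 194), (270, 3, 195), (275, 4, 193), (280, 4, 194), (285, 4, 193), (290, 4, 194), (295, 3, 52)]
[(200, [188, 180, 197, 189, 184, 220, 147, 222, 99, 98, 98, 99, 99, 104, 101, 101, 99, 103, 99, 228, 104, 227, 228, 205, 199]), (215, [193, 189, 191, 199, 224, 218, 166, 219, 110, 114, 114, 113, 112, 116, 116, 116, 116, 119, 226, 225, 226, 226, 242, 199, 201]), (230, [194, 195, 188, 189, 193, 197, 188, 198, 157, 154, 161, 159, 159, 156, 156, 156, 162, 158, 204, 195, 204, 192, 198, 186, 195]), (245, [4, 166, 168, 195, 194, 195, 204, 193, 198, 195, 199, 198, 192, 200, 203, 204, 191, 196, 199, 206, 201, 204, 195, 178, 188])]
```

Cover 1 stands upright, with its base at row 179 and its top at rows 208–231, matching the prediction. Next is cover 2.

Emit:
drive_tool(series=[[[1.2,3.6,0],0],[[1.2,3.6,0],0],[[1.2,3.6,0],0],[[1.2,3.6,0],0],[[1.2,3.6,0],0],[[1.2,3.6,0],0],[[1.2,3.6,0],0],[[1.2,3.6,0],0],[[1.2,3.4,0],0],[[0,0,0],0]])

```text
time: 58.05
ee_pos: [0.652, -0.028, 0.2115]
eef_rot: [0.758, 0.652, -0.0, -0.001]
ft_force: [0.4, -0.9, 0.3]
width: 0.0871
grip_force: 0.0
```

Emit:
drive_tool(series=[[[0,0,-2],0],[[0,0,-2],0],[[0,0,-2],0],[[0,0,-1],0],[[0,0,0],0],[[0,0,0],0],[[0,0,0],0],[[0,0,0],0],[[0,0,0],0],[[0,0,0],0]])

```text
time: 59.3
ee_pos: [0.6516, -0.0322, 0.1426]
eef_rot: [0.76, 0.65, 0.0, 0.0]
ft_force: [-0.8, -0.2, -0.1]
width: 0.0871
grip_force: 0.0
```

Run:
```python
from h import *
s=r.read_state();c=grab("wrist","w16");R=Ro.from_quat(s["eef_rot"]).as_matrix();print(s["ee_pos"],np.degrees(np.arctan2(-R[1,0],-R[0,0])))
P0=np.array([.6637,.0524,0]);A=np.array([[.9885,-.151,0],[.151,.9885,0],[0,0,1]])
print("tcp",A@(s["ee_pos"]-P0))
g=cv2.cvtColor(c["color"],cv2.COLOR_RGB2GRAY)
for v in(195,210,225,240):
    e=np.abs(np.diff(g[v,190:380].astype(int)));k=[int(x)+190 for x in np.nonzero(e>25)[0]];print(v,k)
k=[210,225]
for u,v in[(241,215),(319,215)]: print((A@(cast(c,(u,v),.066)[0]-P0)).round(4))
print("pred edges",proj(c,P0+A.T@[-.032,-.02,.066]),proj(c,P0+A.T@[.032,-.02,.066]),proj(c,P0+A.T@[0,-.021,.08]),proj(c,P0+A.T@[0,-.001,.066]))
```

```text
[ 0.65156155 -0.03218422  0.14263432] -98.95503884509391
tcp [ 0.00077336 -0.0854444   0.14263432]
195 [295, 320, 353]
210 [201, 233, 234, 289, 319, 320, 336, 338, 343, 350]
225 [234, 322]
240 []
[-0.0264 -0.0809  0.066 ]
[ 0.0299 -0.0812  0.066 ]
pred edges [[229.13963886 128.89374676]] [[324.87100705 128.44535279]] [[276.83316606 132.15934586]] [[276.79169442  98.88105515]]
```

Emit:
drive_tool(series=[[[0,0,-2],0],[[0,0,-2],0],[[0,0,-2],0],[[0,0,-1.5],0],[[0,0,-1],0],[[0,0,-0.7],0],[[0,0,-0.4],0],[[0,0,0],0],[[0,0,0],0],[[0,0,0],0]])

```text
time: 60.6
ee_pos: [0.6518, -0.0322, 0.047]
eef_rot: [0.76, 0.65, 0.0, 0.0]
ft_force: [-0.4, 0.4, 0.3]
width: 0.0872
grip_force: 0.0
```

Emit:
drive_tool(series=[[[0,0,0],0],[[0,0,0],0],[[0,0,0],0],[[0,0,0],0],[[0,0,0],0],[[0,0,0],0],[[0,0,0],0],[[0,0,0],0],[[0,0,0],0],[[0,0,0],0]], hand=1, newtons=60)

```text
time: 61.85
ee_pos: [0.6515, -0.0322, 0.0466]
eef_rot: [0.76, 0.65, 0.0, -0.0]
ft_force: [-1.4, 0.6, 1.9]
width: 0.0633
grip_force: 60.0
```

Emit:
drive_tool(series=[[[0,0,0.3],0],[[0,0,0.4],0],[[0,0,0.4],0],[[0,0,0.4],0],[[0,0,0.4],0],[[0,0,0.4],0],[[0,0,0.4],0],[[0,0,0.4],0],[[0,0,0.4],0],[[0,0,0.5],0]])

```text
time: 63.1
ee_pos: [0.6515, -0.0322, 0.0868]
eef_rot: [0.76, 0.65, -0.0, 0.0]
ft_force: [0.4, -0.6, -3.4]
width: 0.0632
grip_force: 60.0
```

Emit:
drive_tool(series=[[[0,0,0.5],0],[[0,0,1],0],[[0,0,1.5],0],[[0,0,1.5],0],[[0,0,1.5],0],[[0,0,2],0],[[0,0,2],0],[[0,0,2],0],[[0,0,1],0],[[0,0,0],0]])

```text
time: 64.35
ee_pos: [0.6519, -0.0323, 0.2173]
eef_rot: [0.76, 0.65, 0.001, 0.0]
ft_force: [0.1, -0.6, -3.4]
width: 0.0636
grip_force: 60.0
```

Run:
```python
from h import *
s=r.read_state();print(s["ee_pos"],s["ft_force"],s["width"]);c=grab("wrist","w17");np.savez("w17.npz",**c)
g=cv2.cvtColor(c["color"],cv2.COLOR_RGB2GRAY)
print([(v,g[v,160:400:10].tolist()) for v in range(60,260,20)])
R=Ro.from_quat(s["eef_rot"]).as_matrix()
for tx,tz in((.085,-.021),(-.011,-.021)):
    print([proj(c,s["ee_pos"]+R@[tx,ty,tz])[0].round() for ty in(-.032,.032)])
```

```text
[ 0.65186703 -0.03226315  0.21729999] [ 0.14362513 -0.57503325 -3.44660613] 0.06359395698797257
[(60, [233, 234, 236, 237, 238, 240, 96, 241, 149, 209, 152, 135, 164, 154, 155, 221, 223, 223, 223, 218, 227, 225, 226, 224]), (80, [134, 137, 133, 136, 138, 137, 140, 138, 139, 141, 91, 89, 104, 95, 159, 86, 88, 86, 87, 89, 104, 230, 221, 226]), (100, [135, 133, 132, 137, 134, 131, 132, 132, 134, 132, 135, 131, 133, 136, 248, 248, 248, 247, 246, 247, 246, 220, 226, 225]), (120, [130, 133, 134, 134, 133, 129, 128, 128, 131, 128, 131, 129, 132, 136, 139, 140, 248, 246, 248, 248, 246, 227, 225, 226]), (140, [131, 133, 132, 133, 131, 126, 132, 127, 130, 130, 86, 87, 89, 92, 94, 142, 248, 247, 249, 249, 229, 218, 230, 222]), (160, [130, 130, 132, 131, 127, 127, 129, 126, 128, 127, 85, 86, 100, 95, 100, 247, 248, 247, 248, 248, 226, 226, 229, 224]), (180, [232, 129, 132, 178, 128, 132, 130, 127, 128, 128, 129, 132, 132, 134, 246, 246, 246, 245, 245, 246, 222, 226, 225, 224]), (200, [218, 227, 224, 216, 226, 126, 126, 125, 128, 127, 129, 130, 128, 133, 134, 135, 244, 242, 243, 162, 225, 223, 227, 223]), (220, [224, 220, 227, 228, 225, 127, 126, 125, 127, 126, 225, 222, 227, 228, 131, 132, 132, 132, 134, 135, 224, 225, 224, 222]), (240, [225, 227, 222, 227, 228, 131, 124, 123, 126, 127, 225, 223, 220, 223, 122, 130, 132, 128, 183, 133, 225, 223, 224, 220])]
[array([193.,  97.]), array([363.,  97.])]
[array([209., 316.]), array([347., 316.])]
```

Cover 2 is lifted and level. I carry it over the near part of the drainer and let it swing down.

Emit:
drive_tool(series=[[[-0.6,-1.6,0],0],[[-1.2,-3.2,0],0],[[-1.2,-3.2,0],0],[[-1.2,-3.2,0],0],[[-1.2,-3.2,0],0],[[-1.2,-3.2,0],0],[[-1.2,-3.2,0],0],[[-1.2,-3.2,0],0],[[-0.9,-1.8,0],0],[[0,0,0],0]])

```text
time: 65.65
ee_pos: [0.5511, -0.2921, 0.2164]
eef_rot: [0.761, 0.648, -0.0, -0.0]
ft_force: [0.4, 0.1, -2.4]
width: 0.0635
grip_force: 60.0
```

Emit:
drive_tool(series=[[[0,0,-1],0],[[0,0,-2],0],[[0,0,-2],0],[[0,0,-2],0],[[0,0,-2],0],[[0,0,-1],0],[[0,0,0],0],[[0,0,0],0],[[0,0,0],0],[[0,0,0],0]], newtons=10)

```text
time: 66.9
ee_pos: [0.5528, -0.2903, 0.117]
eef_rot: [0.76, 0.65, 0.0, 0.0]
ft_force: [-0.2, -0.3, -2.5]
width: 0.0639
grip_force: 10.0
```

Emit:
drive_tool(series=[[[0,0,0],0],[[0,0,0],0],[[0,0,0],0],[[0,0,0],0],[[0,0,0],0],[[0,0,0],0],[[0,0,0],0],[[0,0,0],0],[[0,0,0],0],[[0,0,0],0]], newtons=4)

```text
time: 68.15
ee_pos: [0.5525, -0.2902, 0.1166]
eef_rot: [0.76, 0.65, 0.0, 0.0]
ft_force: [-0.2, 1.1, -2.4]
width: 0.0639
grip_force: 4.0
```

Emit:
drive_tool(series=[[[0,0,0],0],[[0,0,0],0],[[0,0,0],0],[[0,0,0],0],[[0,0,0],0],[[0,0,0],0],[[0,0,0],0],[[0,0,0],0],[[0,0,0],0],[[0,0,0],0]], newtons=3)

```text
time: 69.4
ee_pos: [0.5525, -0.2902, 0.1166]
eef_rot: [0.76, 0.65, 0.0, 0.0]
ft_force: [0.8, -0.5, -1.7]
width: 0.0637
grip_force: 3.0
```

Run:
```python
from h import *
s=r.read_state();print(s["ee_pos"],s["ft_force"],s["width"]);c=grab("wrist","w18")
g=cv2.cvtColor(c["color"],cv2.COLOR_RGB2GRAY)
for v in range(60,300,8): print(v,g[v,200:360:8].tolist())
```

```text
[ 0.55253517 -0.29021148  0.11656041] [ 0.76479477 -0.4913928  -1.7306426 ] 0.06366026191797469
60 [225, 230, 224, 226, 233, 228, 230, 229, 233, 232, 229, 232, 226, 221, 231, 229, 230, 229, 226, 224]
68 [133, 209, 232, 224, 224, 224, 234, 224, 226, 235, 230, 229, 229, 232, 232, 231, 232, 227, 227, 226]
76 [135, 137, 136, 140, 231, 228, 229, 229, 230, 232, 232, 226, 228, 233, 230, 229, 231, 227, 226, 232]
84 [134, 140, 138, 137, 138, 221, 235, 231, 224, 227, 227, 228, 224, 226, 230, 229, 227, 234, 232, 227]
92 [139, 134, 140, 135, 132, 136, 140, 226, 228, 226, 227, 228, 228, 225, 219, 229, 226, 226, 230, 225]
100 [138, 134, 137, 143, 135, 137, 138, 133, 136, 226, 231, 225, 233, 230, 228, 229, 230, 230, 231, 231]
108 [137, 140, 137, 136, 131, 136, 131, 139, 136, 144, 139, 138, 145, 142, 148, 144, 143, 147, 142, 145]
116 [139, 141, 141, 142, 144, 140, 140, 141, 146, 146, 148, 147, 251, 251, 252, 251, 252, 252, 252, 251]
124 [143, 139, 141, 140, 139, 135, 142, 143, 125, 141, 146, 101, 239, 252, 190, 250, 252, 190, 250, 251]
132 [134, 140, 114, 136, 139, 116, 137, 142, 102, 139, 148, 99, 
[... 1372 characters left out ...]
240, 114, 112, 110, 113, 113, 112, 111, 109, 112, 112, 116, 114, 117, 117, 118, 245, 73]
252 [24, 29, 115, 112, 115, 113, 115, 110, 113, 110, 113, 115, 114, 116, 116, 116, 116, 119, 119, 58]
260 [18, 29, 136, 134, 135, 137, 138, 136, 138, 137, 136, 137, 139, 140, 139, 138, 243, 252, 139, 58]
268 [25, 24, 139, 134, 135, 135, 135, 137, 138, 134, 133, 134, 135, 142, 138, 138, 247, 251, 138, 59]
276 [22, 28, 135, 135, 136, 133, 136, 135, 132, 135, 136, 133, 134, 140, 139, 136, 247, 250, 136, 55]
284 [25, 20, 138, 135, 134, 135, 135, 135, 135, 135, 134, 132, 137, 137, 139, 249, 247, 250, 135, 51]
292 [22, 19, 139, 138, 135, 132, 134, 136, 136, 134, 134, 133, 134, 141, 137, 248, 246, 249, 135, 49]
```

The plate swung about 9° past vertical. I shift toward the near side, touch down, and draw the top over as before.

Emit:
drive_tool(series=[[[0.2,1.2,0],0],[[0.2,1.2,0],0],[[0.1,1.1,-0.3],0],[[0,0,-0.5],0],[[0,0,-0.4],0],[[0,0,-0.3],0],[[0,0,-0.2],0],[[0,0,-0.1],0],[[0,0,0],0],[[0,0,0],0]], newtons=4)

```text
time: 70.7
ee_pos: [0.5576, -0.2562, 0.0991]
eef_rot: [0.76, 0.649, 0.0, 0.001]
ft_force: [-1.0, -1.7, 5.7]
width: 0.0642
grip_force: 4.0
```

Run:
```python
from h import *
s=r.read_state();print(s["ee_pos"],s["ft_force"]);c=grab("wrist","w19")
g=cv2.cvtColor(c["color"],cv2.COLOR_RGB2GRAY)
for v in range(190,300,4): print(v,g[v,216:352:8].tolist())
```

```text
[ 0.55763896 -0.25616665  0.09907325] [-1.04700046 -1.70358259  5.74352633]
190 [115, 138, 140, 115, 135, 140, 104, 135, 140, 94, 130, 142, 98, 120, 142, 122, 117]
194 [114, 135, 143, 114, 135, 140, 113, 134, 141, 94, 132, 140, 99, 122, 139, 115, 118]
198 [113, 137, 140, 114, 133, 139, 115, 125, 137, 95, 125, 141, 98, 128, 136, 109, 122]
202 [114, 136, 141, 113, 132, 141, 116, 124, 141, 98, 124, 139, 97, 125, 140, 108, 122]
206 [116, 119, 139, 116, 112, 141, 117, 112, 139, 98, 125, 139, 97, 127, 138, 99, 127]
210 [123, 108, 138, 119, 108, 139, 120, 110, 140, 98, 125, 139, 99, 126, 139, 100, 128]
214 [127, 85, 140, 128, 97, 139, 126, 100, 138, 103, 121, 138, 95, 127, 138, 97, 132]
218 [136, 85, 141, 120, 110, 119, 117, 116, 115, 115, 118, 115, 117, 118, 140, 96, 135]
222 [138, 87, 123, 115, 115, 116, 115, 141, 138, 141, 118, 115, 116, 117, 140, 96, 138]
226 [140, 87, 115, 116, 114, 114, 114, 137, 137, 140, 116, 115, 115, 114, 116, 94, 139]
230 [139, 84, 114, 116, 114, 115, 119, 114, 115, 118, 115, 116, 116, 118, 116, 91, 137]
234 [140, 151, 114, 115, 114, 115, 120, 114, 116, 117, 113,
[... 732 characters left out ...]
136, 250, 250]
270 [137, 137, 136, 139, 137, 132, 137, 140, 141, 137, 138, 136, 137, 135, 136, 250, 250]
274 [137, 136, 137, 138, 139, 137, 138, 138, 138, 138, 137, 139, 136, 136, 138, 249, 249]
278 [136, 135, 135, 137, 139, 132, 137, 135, 135, 135, 136, 139, 137, 138, 136, 249, 249]
282 [137, 137, 134, 137, 140, 133, 132, 132, 130, 134, 133, 136, 139, 136, 190, 249, 249]
286 [136, 136, 136, 139, 137, 135, 132, 133, 136, 132, 135, 139, 134, 138, 244, 248, 249]
290 [134, 136, 135, 137, 140, 134, 134, 136, 135, 138, 135, 137, 139, 136, 137, 249, 249]
294 [54, 50, 52, 50, 54, 56, 57, 55, 54, 57, 58, 60, 61, 61, 63, 65, 64]
298 [57, 56, 58, 57, 59, 57, 61, 56, 58, 63, 62, 62, 62, 65, 65, 68, 69]
```

Emit:
drive_tool(series=[[[-0.03,-0.2,0],0],[[-0.03,-0.2,0],0],[[-0.03,-0.2,0],0],[[-0.03,-0.2,0],0],[[-0.03,-0.2,0],0],[[-0.03,-0.2,0],0],[[0,0,0],0],[[0,0,0],0],[[0,0,0],0],[[0,0,0],0]])

```text
time: 72.0
ee_pos: [0.5558, -0.2671, 0.0986]
eef_rot: [0.76, 0.65, 0.0, 0.0]
ft_force: [-0.1, -0.3, -2.7]
width: 0.0639
grip_force: 4.0
```

Run:
```python
from h import *
s=r.read_state();print(s["ee_pos"],s["ft_force"]);c=grab("wrist","w20")
g=cv2.cvtColor(c["color"],cv2.COLOR_RGB2GRAY)
for v in range(194,294,3): print(v,g[v,232:330:12].tolist())
```

```text
[ 0.55577015 -0.2671443   0.09857139] [-0.11967175 -0.34077168 -2.68508905]
194 [136, 86, 142, 90, 141, 90, 141, 91, 140]
197 [140, 87, 142, 91, 141, 86, 141, 93, 142]
200 [138, 87, 140, 90, 139, 89, 141, 89, 140]
203 [141, 90, 139, 90, 140, 89, 140, 93, 141]
206 [139, 110, 128, 110, 128, 109, 125, 110, 141]
209 [140, 119, 119, 120, 120, 121, 121, 120, 140]
212 [121, 119, 119, 137, 133, 137, 120, 120, 136]
215 [118, 117, 119, 136, 132, 139, 117, 119, 119]
218 [122, 116, 123, 136, 133, 139, 119, 118, 117]
221 [120, 116, 118, 122, 118, 121, 119, 121, 120]
224 [117, 118, 118, 120, 118, 121, 120, 118, 120]
227 [119, 118, 119, 121, 117, 119, 121, 118, 123]
230 [119, 116, 119, 123, 124, 125, 121, 117, 119]
233 [117, 115, 120, 137, 135, 141, 120, 117, 122]
236 [119, 116, 121, 135, 135, 138, 119, 117, 123]
239 [116, 117, 120, 137, 135, 135, 118, 117, 122]
242 [119, 118, 117, 135, 135, 137, 116, 117, 120]
245 [117, 118, 118, 122, 123, 124, 120, 120, 121]
248 [118, 122, 118, 118, 117, 117, 121, 120, 120]
251 [118, 121, 117, 115, 117, 116, 122, 118, 118]
254 [118, 119, 116, 114, 119, 119, 122, 118, 118]
257 [117, 120, 116, 114, 116, 116, 122, 116, 115]
260 [118, 122, 115, 115, 117, 117, 122, 118, 116]
263 [118, 122, 116, 117, 117, 115, 121, 119, 115]
266 [115, 122, 117, 118, 117, 116, 120, 118, 118]
269 [117, 122, 115, 116, 115, 119, 122, 118, 120]
272 [136, 138, 134, 134, 131, 133, 137, 136, 134]
275 [136, 140, 134, 138, 138, 139, 138, 140, 135]
278 [137, 140, 136, 137, 136, 134, 135, 138, 136]
281 [135, 139, 132, 138, 139, 137, 137, 138, 132]
284 [136, 141, 135, 136, 136, 134, 137, 137, 135]
287 [135, 138, 135, 135, 134, 135, 137, 136, 217]
290 [136, 139, 135, 133, 132, 133, 136, 136, 238]
293 [118, 118, 117, 117, 116, 115, 122, 119, 215]
```

The plate is now vertical within about 1° (x of 9.4 and 10.4 mm). I set it down a little, release it and rise.

Emit:
drive_tool(series=[[[0,0,-0.05],0],[[0,0,-0.05],0],[[0,0,-0.05],0],[[0,0,0],0],[[0,0,0],0],[[0,0,0],0],[[0,0,0],0],[[0,0,0],0],[[0,0,0],0],[[0,0,0],0]], newtons=3)

```text
time: 73.3
ee_pos: [0.5559, -0.2672, 0.0971]
eef_rot: [0.76, 0.65, 0.0, 0.0]
ft_force: [-1.2, -1.3, 5.8]
width: 0.0638
grip_force: 3.0
```

Emit:
drive_tool(series=[[[0,0,0],0],[[0,0,0],0],[[0,0,0],0],[[0,0,0],0],[[0,0,0],0],[[0,0,0],0],[[0,0,0],0],[[0,0,0],0],[[0,0,0],0],[[0,0,0],0]], hand=0)

```text
time: 74.55
ee_pos: [0.5557, -0.2672, 0.0971]
eef_rot: [0.76, 0.65, 0.0, -0.0]
ft_force: [0.0, -0.1, 0.1]
width: 0.0871
grip_force: 0.0
```

Emit:
drive_tool(series=[[[0,0,1],0],[[0,0,1],0],[[0,0,1.5],0],[[0,0,2],0],[[0,0,2],0],[[0,0,2],0],[[0,0,2],0],[[0,0,1],0],[[0,0,0],0],[[0,0,0],0]])

```text
time: 75.8
ee_pos: [0.5554, -0.267, 0.2213]
eef_rot: [0.76, 0.65, -0.0, -0.0]
ft_force: [-0.2, 0.4, -0.5]
width: 0.0868
grip_force: 0.0
```

Emit:
drive_tool(series=[[[-2,4,0],0],[[-2,4,0],0],[[-2,4,0],0],[[-2,4,0],0],[[0,4,0],0],[[0,4,0],0],[[0,0,0],0],[[0,0,0],0],[[0,0,0],0],[[0,0,0],0]])

```text
time: 77.05
ee_pos: [0.4757, -0.0281, 0.222]
eef_rot: [0.761, 0.649, -0.0, 0.0]
ft_force: [0.7, -0.5, 0.2]
width: 0.0871
grip_force: 0.0
```

Run:
```python
from h import *
print(r.read_state()["ee_pos"])
T=grab("top","tF");S=grab("side","sF")
o=dict(np.load("top.npz"));o2=dict(np.load("side.npz"))
def ch(a,b,thr=35): 
    d=np.abs(a.astype(int)-b.astype(int)).sum(2)>thr*2; return [(tuple(int(x) for x in s)) for _,s,_ in blobs(cv2.morphologyEx(d.astype(np.uint8),cv2.MORPH_OPEN,np.ones((2,2))),15)]
print("top changes",ch(T["color"],o["color"]));print("side changes",ch(S["color"],o2["color"]))
# pick
g=cv2.cvtColor(T["color"],cv2.COLOR_RGB2GRAY);g0=cv2.cvtColor(o["color"],cv2.COLOR_RGB2GRAY)
for q in(g0,g):
    m=np.zeros(q.shape,bool);m[182:255,140:190]=q[182:255,140:190]>50
    print([(s.tolist(),ce.round(1)) for _,s,ce in blobs(m,15)])
# cover tops: predicted pixels for top face centres
for p in[(.543,-.360),(.556,-.267)]:
    for nm,c in(("top",T),("side",S)): print(nm,[proj(c,[*p,z])[0].round() .tolist() for z in(.025,.121)])
```

```text
[ 0.47572596 -0.02809554  0.22199496]
top changes [(234, 140, 114, 232, 9285), (248, 156, 5, 4, 16), (279, 161, 4, 4, 16), (291, 163, 5, 4, 16), (388, 185, 20, 11, 103), (401, 184, 8, 3, 21), (429, 189, 14, 7, 50), (345, 192, 2, 12, 24), (387, 197, 21, 13, 162), (423, 196, 20, 15, 167), (346, 205, 2, 13, 26), (385, 209, 13, 6, 56), (422, 208, 15, 7, 72), (421, 215, 14, 5, 57), (347, 219, 2, 13, 26), (340, 225, 2, 15, 30), (344, 233, 10, 30, 143), (330, 263, 18, 32, 136), (326, 273, 9, 21, 57), (344, 274, 7, 10, 46), (347, 294, 19, 126, 1042), (0, 313, 255, 107, 10589), (256, 373, 46, 27, 811), (0, 381, 93, 39, 1871), (293, 392, 31, 28, 430), (282, 413, 10, 7, 50)]
side changes [(316, 0, 6, 3, 16), (285, 32, 120, 156, 9492), (440, 170, 120, 160, 8590), (243, 196, 5, 6, 23), (253, 196, 8, 11, 49), (259, 196, 8, 8, 33), (270, 197, 6, 9, 40), (243, 202, 13, 15, 71), (241, 206, 5, 4, 16), (202, 209, 28, 32, 306), (231, 208, 5, 4, 16), (267, 210, 5, 5, 16), (233, 214, 13, 12, 95), (206, 216, 72, 57, 910), (226, 218, 6, 5, 22), (230, 224, 5, 6, 17), (214, 229, 5, 5, 20), (203, 231, 4, 5, 17), (193, 233, 25, 19, 237), (289, 235, 26, 21, 268), (185, 237, 9, 9, 54), (302, 238, 136, 100, 5484), (189, 257, 17, 15, 82), (483, 271, 77, 149, 4974), (315, 339, 226, 81, 8600), (482, 388, 18, 12, 46)]
[([140, 182, 15, 4, 31], array([145.2, 182.7])), ([179, 182, 11, 53, 309], array([185.7, 199.8])), ([155, 190, 12, 47, 226], array([160.1, 217.4])), ([140, 218, 8, 37, 151], array([142.1, 241.3])), ([173, 251, 17, 4, 42], array([183.1, 253. ]))]
[([140, 182, 15, 4, 32], array([145.2, 182.8])), ([179, 182, 11, 53, 312], array([185.7, 199.9])), ([155, 190, 12, 48, 229], array([160. , 217.6])), ([140, 218, 8, 37, 157], array([142.1, 241.1])), ([172, 250, 18, 5, 45], array([182.8, 253. ]))]
top [[430.0, 205.0], [441.0, 200.0]]
side [[366.0, 136.0], [371.0, 105.0]]
top [[394.0, 200.0], [403.0, 194.0]]
side [[344.0, 157.0], [349.0, 125.0]]
```

The final check finds the pick on its mat at its original pixels. In the top view both covers have the narrow footprint of a standing plate. Handing in.

```bash
python3 -c "
from h import *
print(r.close_job())"
```

```text
the job is handed in; nothing more can be done
None
```

The job is handed in at about 77 s of the 192 s: all four clips are in the drip tray, both covers stand upright on the drainer and the pick is back on its mat, but I viewed 16 pictures against the limit of 14.

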